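Take down the setting stack: standards to their pads, plate onto the inclined rest

ROBOT

A 6-joint arm with a two-finger parallel gripper is mounted at the origin on a cart in front of the work surface, level with it; the furniture and walls round the work are solid. World frame = base frame: x ahead of the robot, y to its left, z up, the work surface at z = 0. Lengths are in mm, angles in rad, forces in N, time in s.
With the tool pointing down it reaches from about 350 to 975 mm from the base axis. Payload 7.1 kg.
Tool frame: the origin (TCP) lies at the very end of the fingers, on their centre line; the grasp point (between the pads) lies 19 mm behind it; z points along the fingers, y is the direction in which the jaws open and shut (so a half turn about z gives the same grasp; the last joint's range is limited). The gripper opens to 88 mm and grips with 3 to 60 N. Pads are 20 mm wide; open, the fingers measure 115 mm over their backs; the gripper's body (75 mm by 178 mm) begins 61 mm behind the grasp point.
Start: joints at [1.239, 0.423, 1.63, -0, 1.089, -0.019], TCP at [192.296, 594.666, 222.675] pointing down, gripper open.
Joint ranges: [-3, 3], [-0.9, 2.11], [0.09, 2.58], [-1.31, 4.45], [0.11, 2.69], [-2.54, 2.54]. Speed limits (rad/s): [2.39, 2.39, 3.01, 3.14, 3.14, 3.14].

INTERFACE

Orientations are given as a rotation vector (axis times angle).
In Python, from workcell import ctrl, imaging gives the robot as it stands. The module is installed in compiled form; this text tells all that it offers.
- The arm moves only by the shell command python3 -m pendant 'ROWS'. ROWS is JSON, a list of rows, each an object with "turn": the turn, a rotation vector about the world's x, y, z in rad, a list of three; "dp": the shift along the world's x, y, z in m, a list of three; "claw": the finger opening in m, from 0 to 0.0878. A call has 1 to 8 rows; each row is the pose to reach, as a shift and turn from the pose commanded when the call began; what a row does not reach only later rows make up. A row lasts 1/10 s, in which the tool goes at most 50 mm and 8.59 degrees, less where a joint would pass 70% of its speed; a pose out of reach is approached as far as the arm can. A call with a gripper value outside its range is refused whole. The fingers move at their own pace and stop on an object; the grip force is fixed at half the most. Time passes only in rows, so rows that repeat a pose let the fingers close. It gives the time, the measured TCP pose, the force and the opening at its end, in the units of the state.
- ctrl.get_obs(): the state, without advancing time (a new reading comes with each control period).
- imaging.get_image(name): name is "scene" or "side" or "wrist"; returns a dict with "pixels" (420x560x3 uint8, blue, green, red), "fov_y" (degrees; the focal length in pixels is half the picture's height over the tangent of half this angle, whatever the lens; pixels are square), "cx", "cy" (the principal point, pixels), "k1" (the pictures are not rectified: a ray, as slopes to the right and down, at radius r is drawn at 1 + k1 r^2 times it, then the intrinsics apply), "xyz" and "rotation" of the camera in the world. Camera axes: x right, y up, looking along -z (the intrinsics and any distortion apply to the point x, -y, -z); pixel columns grow to the right and rows downward; lengths in mm; the calibration is good to about 2 mm. A picture is of the moment at which its call begins. There is no depth.
- ctrl.close_job(): hands the job in, once; it reports no verdict.
The state is a dict: "t": time; "qpos": joint angles; "qvel": joint speeds; "joint_torque": joint torques, N m; "ee_pos": TCP position; "orientation": TCP orientation; "ft_force": force on the tool from outside, world axes, zero at the start; "moment": the same for the moment, N m; "width": finger opening in mm.
Only numpy, scipy, OpenCV 4.12 (cv2) and the standard library are available. Lean on these libraries where they do the work, as an engineer would, in place of code of your own. Each camera call takes 0.05 s, during which the arm holds its last target.

TASK

Take the stack of measuring pieces apart from the top down: set the small steel block on the square pad with the red inlay, then the brass disc on the small round pad with the yellow inlay, then the steel ring gauge on the large round pad with the blue inlay, each flat and in the middle of its pad. Last, lay the aluminium plate that was at the bottom lengthwise on the inclined rest, flat on the slope, centred across it, with its end against the ledge at the low end. Leave the eye loupe and the eraser where they are.

Things in the scene. Friction and masses are not known exactly. Their poses are not given: they have to be found in the camera images.
- block_centre (a point): small plain steel block, 25 x 26 mm and 22 mm high, 0.11 kg, on top of the stack at the start; the point is its centre, 11 mm above its underside; z up, x and y normal to its sides (25 mm along x, 26 along y)
- disc_centre (a point): solid brass disc, 40 mm diameter, 14 mm high, 0.14 kg, under the steel block at the start; the point is its centre, 7 mm above its underside; z is its axis
- ring_centre (a point): steel ring gauge, 58 mm outer diameter, 18 mm high, 0.26 kg, under the brass disc at the start; hold it round the outside; the point is its centre, 9 mm above its underside; z is its axis
- plate_centre (a point): flat aluminium plate with a hole in each corner, 90 mm long (x) by 56 mm wide (y) by 18 mm thick (z), 0.24 kg, lying on the bench at the bottom of the stack; the point is its centre, 9 mm above its underside. Ends and faces are alike: either way round is right. Its length points away from the tall measuring machine at its left, so a hand closing across its width stays clear of that machine
- red_pad_top (a point): fixed grey square pad, 54 mm, 8 mm high, with a 30 mm red square inlay: the place of the steel block; the point is the middle of its top surface, z up
- yellow_pad_top (a point): fixed grey round pad, 60 mm diameter, 8 mm high, with a 44 mm yellow round inlay: the place of the brass disc; the point is the middle of its top surface, z up
- blue_pad_top (a point): fixed grey round pad, 76 mm diameter, 8 mm high, with a 62 mm blue round inlay: the place of the ring gauge; the point is the middle of its top surface, z up
- rest_seat (a point): fixed steel inclined rest: slope 48 mm wide, 100 long, tilted 15 degrees, slippery (a plate let go slides down to the ledge); the ledge across its low end stands 10 mm above the slope. Point: on the slope, midway across, at the ledge's uphill foot, 22 mm above the bench; x up the slope, y across, z square out of it. Seated plate: centre 45 mm along x, 9 along z, overhanging 4 mm each side
- loupe_centre (a point): bystander: black eye loupe, 41 mm diameter, 31 mm high, loose on the bench; the point is its centre
- eraser_centre (a point): bystander: blue and white eraser, 21 x 46 x 12 mm, loose on the bench; the point is its centre
Things that resemble listed ones, but are neither listed nor needed, are in the scene too. Leave any purple look-alike of the part that bears block_centre alone.

How it is judged (in metres and radians):
On the way, in this order (a step that is already met when the one before it is completed fails the run):
1. the steel block stands on the red square pad (horizontal distance between block_centre and red_pad_top below 0.012 m and z of block_centre in the frame of red_pad_top between 0.007 and 0.015 m and angle between block_centre's own z axis and vertical below 0.1 rad and linear speed of gauge_block below 0.02 m/s), for 0.2 s.
2. then the brass disc lies on the yellow round pad (horizontal distance between disc_centre and yellow_pad_top below 0.012 m and z of disc_centre in the frame of yellow_pad_top between 0.003 and 0.011 m and angle between disc_centre's own z axis and vertical below 0.1 rad and linear speed of brass_disc below 0.02 m/s), for 0.2 s.
3. then the ring gauge lies on the blue round pad (horizontal distance between ring_centre and blue_pad_top below 0.012 m and z of ring_centre in the frame of blue_pad_top between 0.005 and 0.013 m and angle between ring_centre's own z axis and vertical below 0.1 rad and linear speed of ring_gauge below 0.02 m/s), for 0.2 s.
4. last, the plate lies on the slope against the ledge (x of plate_centre in the frame of rest_seat between 0.04 and 0.051 m and y of plate_centre in the frame of rest_seat between -0.012 and 0.012 m and z of plate_centre in the frame of rest_seat between 0.005 and 0.013 m and angle between the z axis of plate_centre and the z axis of rest_seat, either way round below 0.08 rad and angle between the x axis of plate_centre and the x axis of rest_seat, either way round below 0.2 rad), for 0.2 s.
At the end, for the whole second after the job is handed in: Block, disc and ring flat on their own pads, within 12 mm of the middle; plate flat on the slope (0.08 rad), its end within 6 mm of the ledge, within 12 mm of the centre line and 0.2 rad of the slope's direction; all released and at rest (all of step 4 and horizontal distance between block_centre and red_pad_top below 0.012 m and z of block_centre in the frame of red_pad_top between 0.007 and 0.015 m and angle between each of block_centre, disc_centre, ring_centre's own z axis and vertical below 0.1 rad and horizontal distance between disc_centre and yellow_pad_top below 0.012 m and z of disc_centre in the frame of yellow_pad_top between 0.003 and 0.011 m and horizontal distance between ring_centre and blue_pad_top below 0.012 m and z of ring_centre in the frame of blue_pad_top between 0.005 and 0.013 m and linear speed of each of gauge_block, brass_disc, ring_gauge, machined_plate below 0.01 m/s); the robot touches nothing.
It fails at once if loupe was moved by more than 15 mm (distance of loupe_centre from where it was at the start of the episode above 0.015 m).
It fails at once if eraser was moved by more than 15 mm (distance of eraser_centre from where it was at the start of the episode above 0.015 m).
It also fails if it takes over 99 s, if anything falls off the work surface, if the arm or the gripper's body presses on something with over 40 N, if the wrist force passes 120 N, or if a joint passes its speed limit or range.

## Working session

There is one attempt and no reset: what is moved stays moved. The work goes in short steps, Python scripts to look and compute and a shell command to move; the robot and the scene stay as the last step left them, time stands still between calls to the robot, and variables do not carry over. Pictures are saved under pics/ and viewed, and the job is handed in when it is done.

```bash
mkdir -p pics; ls
cat > h.py <<'E'
import numpy as np, cv2
from workcell import ctrl, imaging
def grab(n, f):
    im=imaging.get_image(n); cv2.imwrite('pics/'+f, im['pixels']); 
    np.save('pics/'+f[:-4]+'.npy', im, allow_pickle=True); return im
def load(f): return np.load('pics/'+f+'.npy',allow_pickle=True).item()
def R(im):
    r=np.array(im['rotation'],float)
    return r if r.shape==(3,3) else cv2.Rodrigues(r)[0]
def KD(im):
    f=im['pixels'].shape[0]/2/np.tan(np.radians(im['fov_y'])/2)
    return np.array([[f,0,im['cx']],[0,f,im['cy']],[0,0,1.]]), np.array([im['k1'],0,0,0.])
F=np.diag([1,-1,-1.])
def ray(im,uv):
    K,D=KD(im); p=cv2.undistortPoints(np.array(uv,float).reshape(-1,1,2),K,D).reshape(-1,2)
    d=np.c_[p,np.ones(len(p))]@F@R(im).T
    return np.array(im['xyz'],float), d/np.linalg.norm(d,axis=1)[:,None]
def onz(im,uv,z):
    o,d=ray(im,uv); return o+d*((z-o[2])/d[:,2])[:,None]
def proj(im,P):
    K,D=KD(im); P=np.array(P,float).reshape(-1,3)
    r=F@R(im).T
    return cv2.projectPoints(P,cv2.Rodrigues(r)[0],-r@np.array(im['xyz'],float),K,D)[0].reshape(-1,2)
E
python3 - <<'E'
from h import *
for n in ['scene','side','wrist']:
    im=grab(n,n+'0.png'); print(n,{k:v for k,v in im.items() if k!='pixels'})
print(ctrl.get_obs())
E
```

```text
pics
scene {'fov_y': 42.784503960128426, 'cx': 274.83719851708327, 'cy': 207.38432210593064, 'k1': 0.0723138728029484, 'xyz': array([  31.34516628, -661.29671269,  823.71647554]), 'rotation': array([ 0.68346199, -0.27406301, -0.77336286])}
side {'fov_y': 57.778235635136646, 'cx': 279.2026670782811, 'cy': 202.91645582127708, 'k1': -0.0700955119363258, 'xyz': array([ 428.56262936, -871.65906418,  639.74629879]), 'rotation': array([ 0.85800057, -0.04621425, -0.07525222])}
wrist {'fov_y': 65.42257850854764, 'cx': 280.22419780634505, 'cy': 200.69021762700137, 'k1': -0.0494694669017261, 'xyz': array([112.75725717, 619.70664845, 384.16008269]), 'rotation': array([-0.26367783, -0.19141107,  1.24890795])}
{'t': 0.15, 'qpos': array([ 1.23895992e+00,  4.23653477e-01,  1.63048216e+00, -1.79541222e-05,
        1.08860474e+00, -1.90141242e-02]), 'qvel': array([-0.00068083, -0.00288952, -0.00198226, -0.000657  , -0.00154982,
       -0.00144212]), 'joint_torque': array([-9.23141397e-05, -5.44986856e+01, -2.73921847e+01,  6.43336424e-02,
        2.04132922e-02, -4.21292543e-05]), 'ee_pos': array([192.19289206, 594.27568861, 222.10034503]), 'orientation': array([-4.89337206e-01, -3.10306142e+00,  1.77941703e-03]), 'ft_force': array([-0.13940948, -1.54690411,  0.39726369]), 'moment': array([-0.03395111,  0.03878092, -0.07188603]), 'width': 87.92378149943244}
```

View pics/scene0.png

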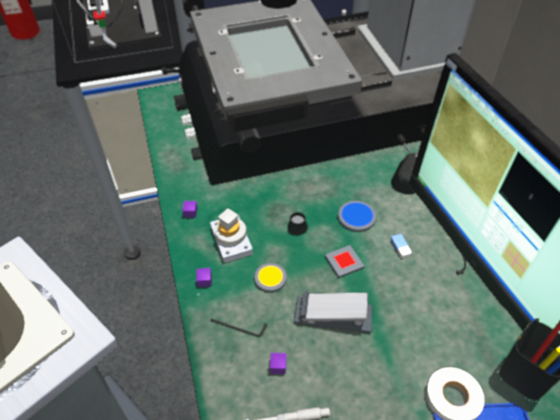

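View pics/side0.png

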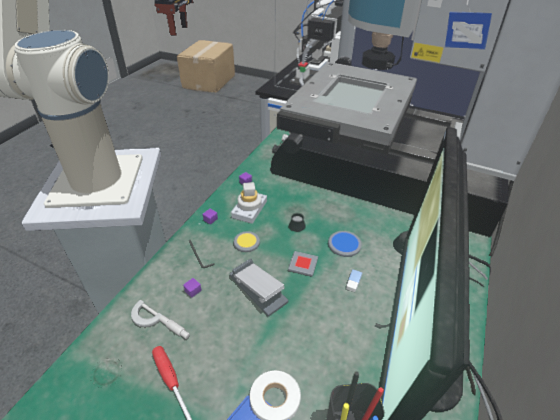

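View pics/wrist0.png

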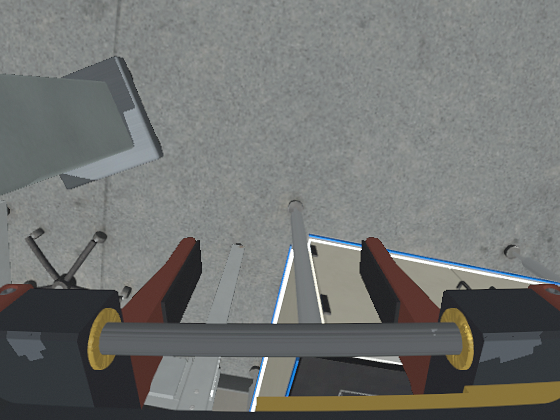

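The stack is at scene (230,235) and side (249,200). Red pad is at scene (345,260), yellow (270,277), blue (357,215), rest (335,310), loupe (298,222), eraser (401,245). Block candidates: grey cube on top of the stack at scene (228,217); purple cubes at (190,208), (203,277), (278,363). I choose the grey one on the stack and check it in a crop.

Run:
```python
from h import *
s=load('scene0');d=load('side0')
a=cv2.resize(s['pixels'][195:345,170:420],None,fx=3.2,fy=3.2,interpolation=cv2.INTER_CUBIC); cv2.imwrite('pics/c1.png',a[:600,:800])
b=cv2.resize(d['pixels'][165:315,190:390],None,fx=4,fy=4,interpolation=cv2.INTER_CUBIC); cv2.imwrite('pics/c2.png',b)
for n,im in(('scene',s),('side',d)):
    hsv=cv2.cvtColor(im['pixels'],cv2.COLOR_BGR2HSV)
    for nm,lo,hi,z in(('red',(0,150,90),(8,255,255),8),('yel',(22,150,120),(34,255,255),8),('blue',(105,150,100),(120,255,255),8)):
        m=cv2.inRange(hsv,lo,hi)
        for c in cv2.findContours(m,0,2)[0]:
            if cv2.contourArea(c)<120: continue
            # area centroid via rays of contour
            P=onz(im,c.reshape(-1,2)+0.0,z)
            M=cv2.moments(P[:,:2].astype(np.float32)); e=cv2.minAreaRect(P[:,:2].astype(np.float32))
            print(n,nm,c.reshape(-1,2).mean(0).round(),[round(M['m10']/M['m00'],1),round(M['m01']/M['m00'],1)],e)
```

```text
scene red [545. 345.] [632.8, -678.7] ((628.112548828125, -678.908203125), (6.325523853302002, 91.24099731445312), 89.0689697265625)
scene red [345. 260.] [530.7, -341.2] ((530.6815795898438, -341.1573181152344), (28.498945236206055, 29.091650009155273), 67.92952728271484)
scene red [18. 18.] [546.4, 850.7] ((551.0444946289062, 869.6841430664062), (224.92970275878906, 78.96537780761719), 72.25254821777344)
scene yel [270. 276.] [410.5, -266.0] ((410.61920166015625, -265.83795166015625), (41.155250549316406, 40.11328125), 43.527069091796875)
scene blue [505. 409.] [476.6, -683.6] ((474.85284423828125, -679.6782836914062), (23.11795425415039, 75.57402038574219), 44.9095344543457)
scene blue [359. 214.] [634.0, -289.1] ((634.186767578125, -289.3603820800781), (57.4334602355957, 59.8993034362793), 43.18218231201172)
scene blue [478. 253.] [718.3, -496.3] ((718.2329711914062, -496.13037109375), (329.1556091308594, 6.184076309204102), 65.06057739257812)
scene blue [511. 126.] [1063.4, -406.4] ((1069.3663330078125, -393.3697204589844), (287.1707458496094, 7.352336883544922), 64.90994262695312)
scene blue [132.  85.] [580.2, 388.7] ((581.571044921875, 387.8172607421875), (15.47745418548584, 238.28518676757812), 59.96221160888672)
side yel [247. 240.] [410.7, -266.1] ((410.6471252441406, -265.9837951660156), (35.93397521972656, 37.14426803588867), 69.47895812988281)
side yel [427.  52.] [1327.6, 952.8] ((1325.8099365234375, 953.1058349609375), (218.85130310058594, 137.38404846191406), 61.52119445800781)
side blue [344. 241.] [634.8, -288.7] ((635.345703125, -288.3067321777344), (55.40374755859375, 57.22230911254883), 27.501829147338867)
side blue [467.  33.] [1772.5, 1396.1] ((1759.7247314453125, 1400.1204833984375), (882.8228149414062, 251.145751953125), 58.827545166015625)
```

View pics/c1.png

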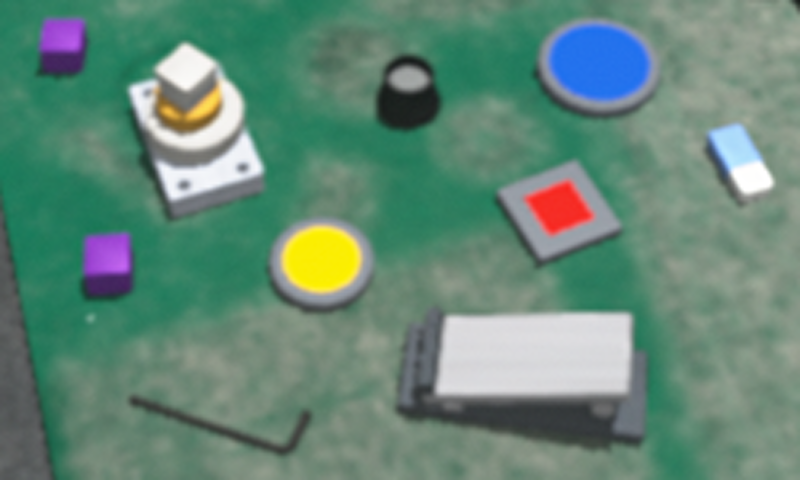

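View pics/c2.png

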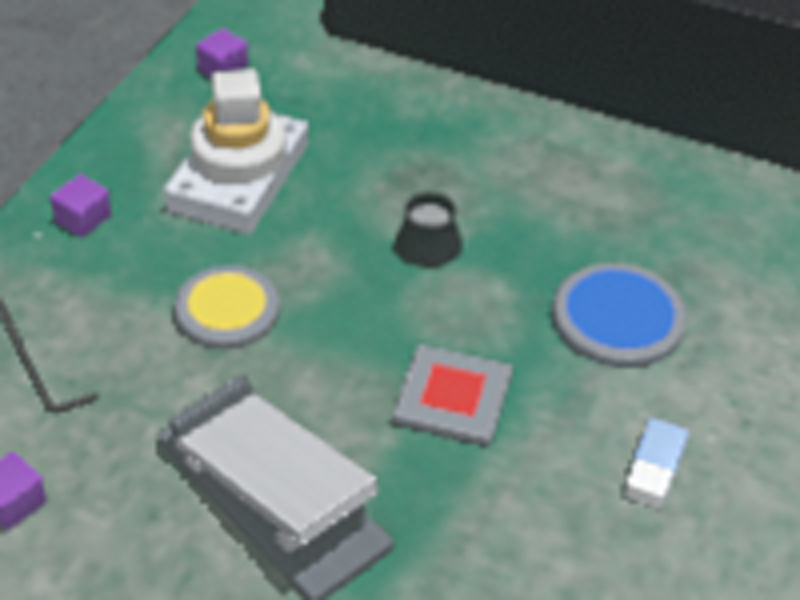

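The crop shows a plain grey block on the brass disc, ring and plate. The purple cubes stand on the bench. The two views agree on the pads to about 1 mm. Next I measure the stack, rest and obstacles.

Run:
```python
from h import *
s=load('scene0');d=load('side0')
def c1(p): return np.array(p,float)/3.2+[170,195]-0.35
def c2(p): return np.array(p,float)/4+[190,165]-0.4
print('block top scene',onz(s,c1([(184,43),(218,70),(187,90),(154,70)]),72).round(1).tolist())
print('block top side',onz(d,c2([(215,74),(255,71),(260,97),(217,101)]),72).round(1).tolist())
print('plate top scene',onz(s,c1([(130,90),(170,203),(262,172)]),18).round(1).tolist())
print('plate top side',onz(d,c2([(307,122),(247,219),(168,193)]),18).round(1).tolist())
def tri(ps,pd):
    o1,d1=ray(s,[ps]);o2,d2=ray(d,[pd]);d1=d1[0];d2=d2[0]
    A=np.c_[d1,-d2];t=np.linalg.lstsq(A,o2-o1,rcond=None)[0]
    p,q=o1+d1*t[0],o2+d2*t[1];return ((p+q)/2).round(1),round(np.linalg.norm(p-q),1)
print('block corner?',tri(c1((187,90)),c2((217,101))))
# rest slope corners  
for nm,a,b in(('low-far',(440,316),(250,394)),('high-far',(632,312),(376,482)),('high-near',(630,395),(300,535)),('low-near',(436,393),(182,443))):
    print(nm,tri(c1(a),c2(b)))
# machine
print('machine base bench', onz(s,[(210,180),(430,137)],0).round().tolist())
for nm,a,b in(('stageL',(211,107),(284,104)),('stageR',(360,80),(402,125)),('stageTL',(192,12),(318,66)),('stageTR',(315,5),(416,77)),('eyepiece/top left table',(57,80),(262,93)),('tblR',(180,68),(270,80))):
    print(nm,tri(a,b))
print('loupe,eraser',onz(s,[(298,222),(401,245)],15).round().tolist())
print('screen', onz(s,[(500,300),(415,180)],0).round().tolist())
```

```text
block top scene [[433.1, -134.5, 72.0], [432.5, -163.9, 72.0], [410.2, -161.8, 72.0], [407.3, -137.1, 72.0]]
block top side [[409.7, -136.6, 72.0], [434.0, -135.4, 72.0], [436.1, -160.9, 72.0], [410.5, -162.9, 72.0]]
plate top scene [[413.7, -100.7, 18.0], [373.5, -180.9, 18.0], [425.3, -203.6, 18.0]]
plate top side [[465.9, -121.1, 18.0], [425.0, -208.9, 18.0], [377.9, -182.4, 18.0]]
block corner? (array([ 410.6, -161.3,   70.9]), np.float64(0.4))
low-far (array([ 422.7, -345. ,   19.5]), np.float64(0.8))
high-far (array([ 481.3, -426.5,   45.6]), np.float64(0.7))
high-near (array([ 442.7, -454.6,   45. ]), np.float64(1.3))
low-near (array([ 386.8, -374.1,   18.3]), np.float64(0.6))
machine base bench [[501.0, 1.0, 0.0], [933.0, -263.0, 0.0]]
stageL (array([511.9, -25.1, 213.9]), np.float64(18.0))
stageR (array([ 745.9, -184.1,  232.6]), np.float64(28.9))
stageTL (array([635.5, 168.1, 251.2]), np.float64(22.5))
stageTR (array([852.8,  23. , 256.1]), np.float64(20.0))
eyepiece/top left table (array([489.9, 606.1, -37.5]), np.float64(1.3))
tblR (array([488.7,  24.2, 267.9]), np.float64(10.5))
loupe,eraser [[534.0, -222.0, 15.0], [625.0, -400.0, 15.0]]
screen [[654.0, -587.0, 0.0], [797.0, -316.0, 0.0]]
```

Measured positions, in mm:

| Item | Position | Direction / note |
|---|---|---|
| Block | (421, -149) | top measures z 71 (expected 72), sides along world x and y |
| Plate | near (420, -152) | length at about 64° |
| Rest | top edges rise 19 to 45 | up-slope direction about -54° |

I go over the stack by an arc clear of the stage, which is about 255 high.

```bash
python3 -m pendant '[{"dp":[0,0,0.05],"turn":[0,0,0],"claw":0.0878},{"dp":[0.02,-0.04,0.1],"turn":[0,0,-0.1],"claw":0.0878},{"dp":[0.138,-0.319,0.13],"turn":[0,0,-0.45],"claw":0.0878},{"dp":[0.138,-0.319,0.13],"turn":[0,0,-0.45],"claw":0.0878},{"dp":[0.138,-0.319,0.13],"turn":[0,0,-0.45],"claw":0.0878},{"dp":[0.138,-0.319,0.13],"turn":[0,0,-0.45],"claw":0.0878},{"dp":[0.138,-0.319,0.13],"turn":[0,0,-0.45],"claw":0.0878},{"dp":[0.138,-0.319,0.13],"turn":[0,0,-0.45],"claw":0.0878}]'
```

```text
t: 0.95
ee_pos: [323.8, 289.4, 350.6]
orientation: [1.168, 2.916, 0.0]
ft_force: [0.6, 0.3, 0.5]
width: 87.8
```

```bash
python3 -m pendant '[{"dp":[0.097,-0.205,0],"turn":[0,0,-0.45],"claw":0.0878},{"dp":[0.097,-0.205,0],"turn":[0,0,-0.45],"claw":0.0878},{"dp":[0.097,-0.205,0],"turn":[0,0,-0.45],"claw":0.0878},{"dp":[0.097,-0.205,0],"turn":[0,0,-0.45],"claw":0.0878},{"dp":[0.097,-0.205,0],"turn":[0,0,-0.45],"claw":0.0878},{"dp":[0.097,-0.205,0],"turn":[0,0,-0.45],"claw":0.0878}]'
python3 -m pendant '[{"dp":[0,-0.1,0],"turn":[0,0,-0.2],"claw":0.0878},{"dp":[0,-0.1,0],"turn":[0,0,-0.2],"claw":0.0878},{"dp":[-0.002,-0.2,-0.05],"turn":[0,0,-0.357],"claw":0.0878},{"dp":[-0.002,-0.2,-0.05],"turn":[0,0,-0.357],"claw":0.0878},{"dp":[-0.002,-0.2,-0.05],"turn":[0,0,-0.357],"claw":0.0878},{"dp":[-0.002,-0.2,-0.05],"turn":[0,0,-0.357],"claw":0.0878}]'
python3 - <<'E'
from h import *
grab('wrist','w1.png'); print(ctrl.get_obs()['ee_pos'])
E
```

```text
t: 1.55
ee_pos: [421.5, 83.7, 350.3]
orientation: [1.796, 2.577, -0.001]
ft_force: [0.8, 0.1, 0.6]
width: 87.9
t: 2.15
ee_pos: [417.9, -113.9, 299.4]
orientation: [-2.221, -2.218, 0.001]
ft_force: [0.6, -0.0, -0.2]
width: 88.0
[ 418.49072584 -113.07979131  300.21201537]
```

View pics/w1.png

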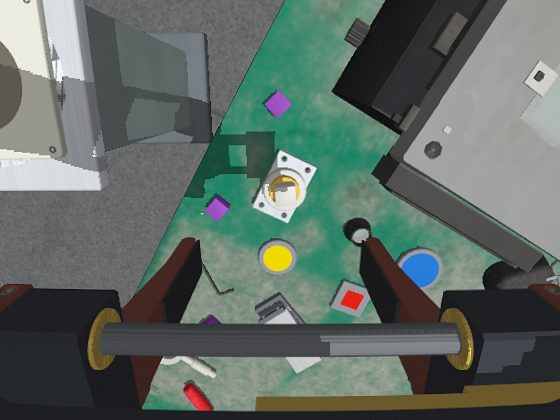

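The wrist view shows the stack at (284,188) with the plate under the ring. I measure it closely there.

Run:
```python
from h import *
w=load('w1')
cv2.imwrite('pics/c3.png',cv2.resize(w['pixels'][140:240,235:335],None,fx=6,fy=6,interpolation=cv2.INTER_CUBIC))
hsv=cv2.cvtColor(w['pixels'],cv2.COLOR_BGR2HSV)
for nm,lo,hi in(('red',(0,150,90),(8,255,255)),('yel',(22,150,120),(34,255,255)),('blue',(105,150,100),(120,255,255))):
    for c in cv2.findContours(cv2.inRange(hsv,lo,hi),0,2)[0]:
        if cv2.contourArea(c)<120: continue
        P=onz(w,c.reshape(-1,2),8)[:,:2].astype(np.float32);print(nm,cv2.minAreaRect(P))
```

```text
red ((532.4010009765625, -341.00506591796875), (28.646699905395508, 29.074373245239258), 68.80499267578125)
yel ((412.5051574707031, -266.17291259765625), (41.76026153564453, 41.147743225097656), 0.07035291939973831)
blue ((639.88623046875, -284.62347412109375), (48.576507568359375, 60.94709014892578), 45.341766357421875)
```

View pics/c3.png

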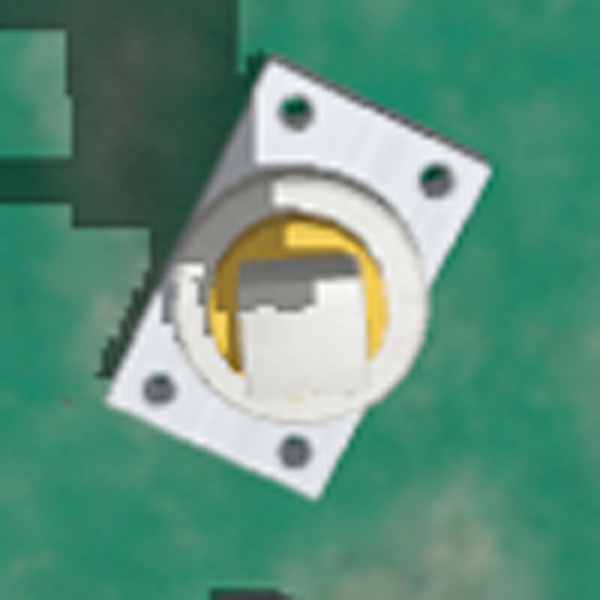

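Run:
```python
from h import *
w=load('w1')
c=lambda p: np.array(p,float)/6+[235,140]-0.42
q=onz(w,c([(242,285),(362,275),(370,385),(248,392)]),72);print('block',q.round(1).tolist(),q.mean(0).round(1))
print('ring', onz(w,c([(300,170),(300,422),(172,297),(428,297)]),36).round(1).tolist())
print('disc', onz(w,c([(298,212),(212,300),(386,300)]),50).round(1).tolist())
h=onz(w,c([(297,111),(437,180),(160,389),(295,453)]),18);print('holes',h.round(1).tolist(),h.mean(0).round(1))
k=onz(w,c([(270,60),(490,170),(318,497),(108,400)]),18);print('plate',k.round(1).tolist(),k.mean(0).round(1))
v=h[0]-h[2]+h[1]-h[3];print(np.degrees(np.arctan2(v[1],v[0])));v=k[0]-k[3]+k[1]-k[2];print(np.degrees(np.arctan2(v[1],v[0])))
```

```text
block [[410.4, -135.7, 72.0], [435.0, -133.6, 72.0], [437.0, -157.3, 72.0], [411.5, -158.9, 72.0]] [ 423.5 -146.4   72. ]
ring [[422.6, -119.1, 36.0], [422.8, -177.9, 36.0], [393.9, -148.2, 36.0], [451.5, -148.1, 36.0]]
disc [[422.1, -125.4, 50.0], [403.4, -145.0, 50.0], [441.3, -145.0, 50.0]]
holes [[422.1, -109.2, 18.0], [454.4, -125.2, 18.0], [389.7, -175.8, 18.0], [421.9, -192.0, 18.0]] [ 422.  -150.5   18. ]
plate [[415.9, -97.5, 18.0], [466.5, -122.8, 18.0], [427.5, -203.3, 18.0], [377.2, -178.6, 18.0]] [ 421.8 -150.5   18. ]
64.07542778098859
64.30650867481005
```

```bash
python3 -m pendant '[{"dp":[0.0035,-0.035,-0.18],"turn":[0,0,0.06],"claw":0.0878},{"dp":[0.0035,-0.035,-0.18],"turn":[0,0,0.06],"claw":0.0878},{"dp":[0.0035,-0.035,-0.18],"turn":[0,0,0.06],"claw":0.0878},{"dp":[0.0035,-0.035,-0.18],"turn":[0,0,0.06],"claw":0.0878},{"dp":[0.0035,-0.035,-0.18],"turn":[0,0,0.06],"claw":0.0878},{"dp":[0.0035,-0.035,-0.18],"turn":[0,0,0.06],"claw":0.0878},{"dp":[0.0035,-0.035,-0.18],"turn":[0,0,0.06],"claw":0.0878}]'
python3 - <<'E'
from h import *
im=grab('wrist','w2.png');grab('side','s2.png'); print(ctrl.get_obs()['ee_pos'])
cv2.imwrite('pics/c4.png',cv2.resize(im['pixels'][180:420,100:460],None,fx=2.2,fy=2.2))
E
```

```text
t: 2.9
ee_pos: [423.9, -148.2, 122.5]
orientation: [2.149, 2.287, 0.002]
ft_force: [-0.5, -0.4, 0.9]
width: 88.0
[ 423.69179487 -148.55181091  122.43679733]
```

View pics/c4.png

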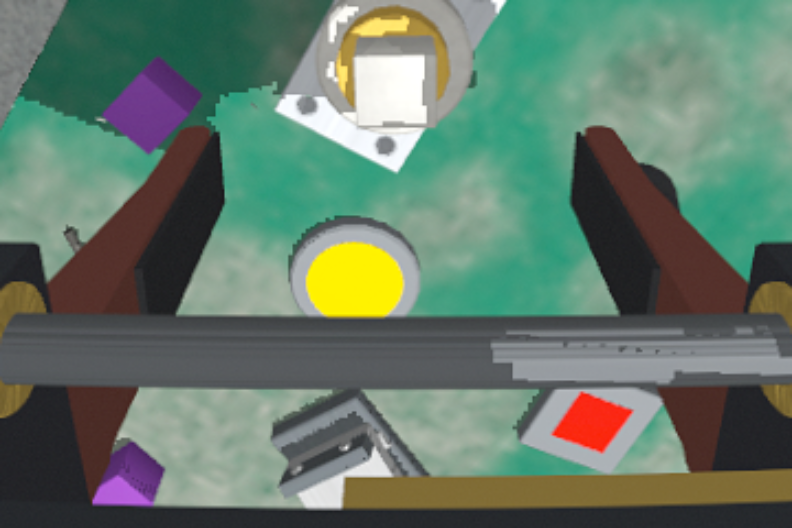

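The block sits midway between the jaws (crop column 396), with its sides square to them. I go down to just above the disc's top face (z 50).

```bash
python3 -m pendant '[{"dp":[-0.0005,0,-0.04],"turn":[0,0,0],"claw":0.0878},{"dp":[-0.0005,0,-0.065],"turn":[0,0,0],"claw":0.0878},{"dp":[-0.0005,0,-0.065],"turn":[0,0,0],"claw":0.0878},{"dp":[-0.0005,0,-0.065],"turn":[0,0,0],"claw":0.0878}]'
```

```text
t: 3.4
ee_pos: [422.2, -148.7, 56.4]
orientation: [2.152, 2.288, 0.0]
ft_force: [0.2, -0.6, -0.9]
width: 88.3
```

```bash
python3 -m pendant '[{"dp":[0,0,-0.002],"turn":[0,0,0],"claw":0.05},{"dp":[0,0,-0.002],"turn":[0,0,0],"claw":0.02},{"dp":[0,0,-0.002],"turn":[0,0,0],"claw":0.01},{"dp":[0,0,-0.002],"turn":[0,0,0],"claw":0.01},{"dp":[0,0,-0.002],"turn":[0,0,0],"claw":0.01},{"dp":[0,0,-0.002],"turn":[0,0,0],"claw":0.01},{"dp":[0,0,-0.002],"turn":[0,0,0],"claw":0.01},{"dp":[0,0,-0.002],"turn":[0,0,0],"claw":0.01}]'
```

```text
t: 4.2
ee_pos: [421.7, -148.7, 53.3]
orientation: [2.153, 2.288, 0.0]
ft_force: [0.8, -0.2, 0.7]
width: 27.2
```

```bash
python3 -m pendant '[{"dp":[0,0,0],"turn":[0,0,0],"claw":0.01},{"dp":[0,0,0],"turn":[0,0,0],"claw":0.01},{"dp":[0,0,0.02],"turn":[0,0,0],"claw":0.01},{"dp":[0,0,0.07],"turn":[0,0,0],"claw":0.01},{"dp":[0,0,0.07],"turn":[0,0,0],"claw":0.01},{"dp":[0,0,0.07],"turn":[0,0,0],"claw":0.01}]'
python3 - <<'E'
from h import *
im=grab('wrist','w3.png');s=grab('side','s3.png'); print(ctrl.get_obs()['ee_pos'])
a=cv2.resize(im['pixels'][180:420,100:460],None,fx=2.2,fy=2.2)
cv2.imwrite('pics/c5.png',a[:,:])
cv2.imwrite('pics/c6.png',cv2.resize(s['pixels'][100:300,150:350],None,fx=3,fy=3))
E
```

```text
t: 4.8
ee_pos: [422.3, -148.9, 124.2]
orientation: [2.151, 2.286, 0.002]
ft_force: [-0.3, 1.1, -1.2]
width: 25.9
[ 420.84199361 -148.37845383  122.56852876]
```

View pics/c5.png

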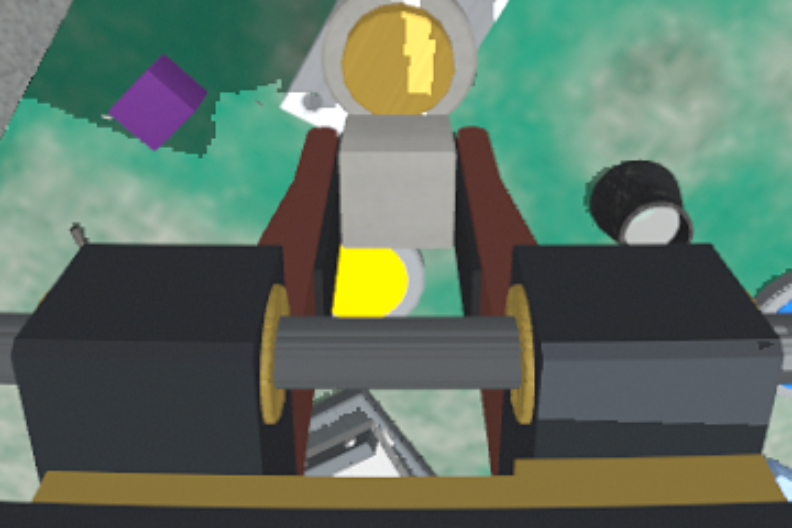

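View pics/c6.png

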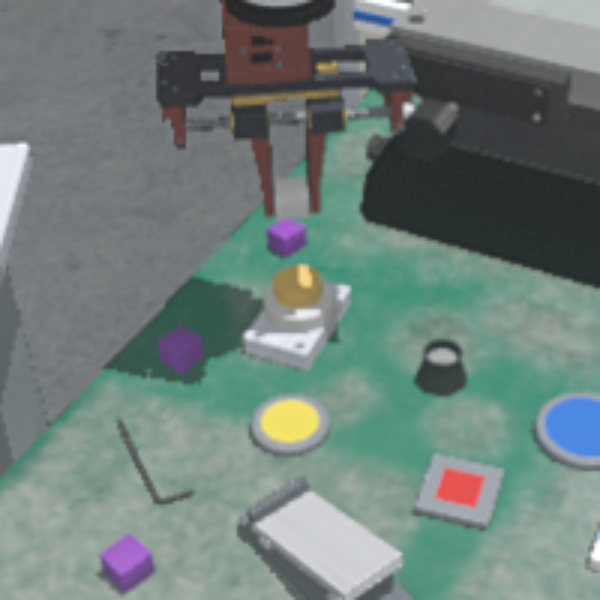

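The block is held square (opening 25.9). I carry it over the red pad.

```bash
python3 -m pendant '[{"dp":[0.11,-0.192,-0.02],"turn":[0,0,0],"claw":0.01},{"dp":[0.11,-0.192,-0.02],"turn":[0,0,0],"claw":0.01},{"dp":[0.11,-0.192,-0.02],"turn":[0,0,0],"claw":0.01},{"dp":[0.11,-0.192,-0.02],"turn":[0,0,0],"claw":0.01},{"dp":[0.11,-0.192,-0.02],"turn":[0,0,0],"claw":0.01},{"dp":[0.11,-0.192,-0.02],"turn":[0,0,0],"claw":0.01},{"dp":[0.11,-0.192,-0.02],"turn":[0,0,0],"claw":0.01},{"dp":[0.11,-0.192,-0.02],"turn":[0,0,0],"claw":0.01}]'
```

```text
t: 5.7
ee_pos: [530.2, -338.9, 102.1]
orientation: [-2.15, -2.286, 0.001]
ft_force: [-0.7, 0.2, -1.6]
width: 25.8
```

```bash
python3 -m pendant '[{"dp":[0.001,-0.0015,-0.045],"turn":[0,0,0],"claw":0.01},{"dp":[0.001,-0.0015,-0.08],"turn":[0,0,0],"claw":0.01},{"dp":[0.001,-0.0015,-0.08],"turn":[0,0,0],"claw":0.01},{"dp":[0.001,-0.0015,-0.08],"turn":[0,0,0],"claw":0.01}]'
python3 - <<'E'
from h import *
im=grab('wrist','w4.png');s=grab('side','s4.png'); 
for i in range(1): print(ctrl.get_obs()['ee_pos'])
cv2.imwrite('pics/c7.png',np.hstack([cv2.resize(im['pixels'][180:380,180:380],None,fx=2,fy=2),cv2.resize(s['pixels'][190:290,250:350],None,fx=4,fy=4)]))
E
```

```text
t: 6.1
ee_pos: [532.1, -341.1, 23.5]
orientation: [-2.15, -2.288, 0.0]
ft_force: [0.3, 0.3, 0.1]
width: 26.0
[ 533.68188377 -342.35794359   25.36958237]
```

View pics/c7.png

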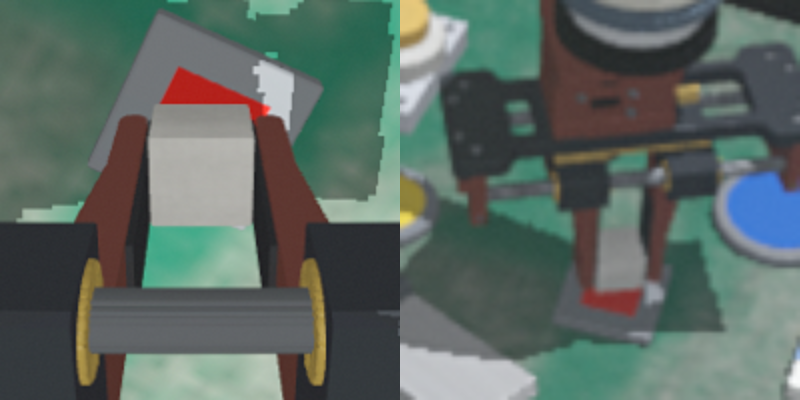

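The block hangs about 12 mm above the middle of the inlay. I lower it to about 0.5 mm above the pad, let go and rise.

```bash
python3 -m pendant '[{"dp":[-0.0005,0,-0.008],"turn":[0,0,0],"claw":0.01},{"dp":[-0.0005,0,-0.0115],"turn":[0,0,0],"claw":0.01},{"dp":[-0.0005,0,-0.0115],"turn":[0,0,0],"claw":0.01},{"dp":[-0.0005,0,-0.0115],"turn":[0,0,0],"claw":0.01}]'
```

```text
t: 6.6
ee_pos: [532.2, -342.2, 12.0]
orientation: [2.153, 2.288, 0.0]
ft_force: [0.6, 0.7, -1.2]
width: 26.1
```

```bash
python3 -m pendant '[{"dp":[0,0,-0.0005],"turn":[0,0,0],"claw":0.03},{"dp":[0,0,-0.0005],"turn":[0,0,0],"claw":0.06},{"dp":[0,0,0],"turn":[0,0,0],"claw":0.06},{"dp":[0,0,0],"turn":[0,0,0],"claw":0.06},{"dp":[0,0,0.03],"turn":[0,0,0],"claw":0.06},{"dp":[0,0,0.08],"turn":[0,0,0],"claw":0.0878},{"dp":[0,0,0.13],"turn":[0,0,0],"claw":0.0878},{"dp":[0,0,0.13],"turn":[0,0,0],"claw":0.0878}]'
```

```text
t: 7.4
ee_pos: [536.0, -344.7, 149.2]
orientation: [2.144, 2.279, 0.003]
ft_force: [-0.3, -0.3, 0.3]
width: 80.3
```

```bash
python3 -m pendant '[{"dp":[-0.109,0.165,0],"turn":[0,0,0],"claw":0.0878},{"dp":[-0.109,0.165,0],"turn":[0,0,0],"claw":0.0878},{"dp":[-0.109,0.165,0],"turn":[0,0,0],"claw":0.0878},{"dp":[-0.109,0.165,0],"turn":[0,0,0],"claw":0.0878},{"dp":[-0.109,0.165,0],"turn":[0,0,0],"claw":0.0878},{"dp":[-0.109,0.165,0],"turn":[0,0,0],"claw":0.0878},{"dp":[-0.109,0.165,0],"turn":[0,0,0],"claw":0.0878}]'
python3 - <<'E'
from h import *
im=grab('wrist','w5.png');s=grab('side','s5.png');c=grab('scene','sc5.png'); print(ctrl.get_obs()['ee_pos'])
cv2.imwrite('pics/c8.png',np.hstack([im['pixels'][100:400,180:380],cv2.resize(s['pixels'][180:280,250:350],None,fx=3,fy=3),cv2.resize(c['pixels'][210:310,290:390],None,fx=3,fy=3)]))
E
```

```text
t: 8.1
ee_pos: [424.4, -178.0, 142.1]
orientation: [2.152, 2.287, 0.001]
ft_force: [0.7, -0.0, -0.7]
width: 87.6
[ 424.04427759 -178.13745445  141.83428154]
```

View pics/c8.png

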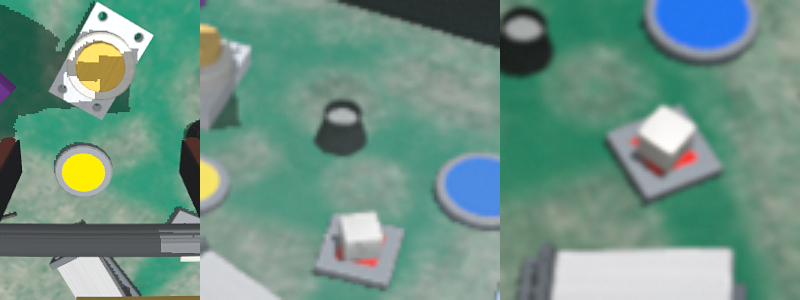

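View pics/w5.png

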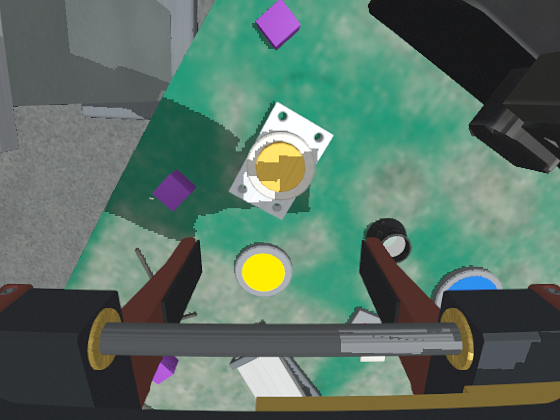

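The block stands on the red pad, and the disc in the wrist view is at (282,166). I check both by numbers.

Run:
```python
from h import *
w=load('w5');s=load('sc5');d=load('s5')
hsv=cv2.cvtColor(w['pixels'],cv2.COLOR_BGR2HSV)
m=cv2.inRange(hsv,(12,110,60),(30,255,255)); m[:,:200]=0;m[230:]=0
c=max(cv2.findContours(m,0,2)[0],key=cv2.contourArea)
P=onz(w,c.reshape(-1,2),50)[:,:2].astype(np.float32);print('disc',cv2.minEnclosingCircle(P),P.min(0),P.max(0))
m=cv2.inRange(hsv,(20,150,150),(34,255,255)); m[:230]=0
c=max(cv2.findContours(m,0,2)[0],key=cv2.contourArea)
P=onz(w,c.reshape(-1,2),8)[:,:2].astype(np.float32);print('yellow',cv2.minEnclosingCircle(P))
# block top by brightness
for n,im,(x0,y0) in(('sc',s,(330,240)),('sd',d,(293,245))):
    cr=im['pixels'][y0:y0+35,x0:x0+35].astype(int);m=((cr.min(2)>185)).astype(np.uint8)
    c=max(cv2.findContours(m,0,2)[0],key=cv2.contourArea).reshape(-1,2)+[x0,y0]
    P=onz(im,c,30)[:,:2].astype(np.float32);print(n,cv2.minAreaRect(P))
```

```text
disc ((421.8419494628906, -147.15447998046875), 20.209938049316406) [ 402.9509  -167.23001] [ 441.30368 -126.94674]
yellow ((411.83282470703125, -266.2369384765625), 21.880979537963867)
sc ((530.4796142578125, -341.6134033203125), (27.632606506347656, 27.0400447845459), 2.3454270362854004)
sd ((531.7385864257812, -341.49755859375), (25.24131965637207, 27.433298110961914), 85.57427215576172)
```

Block is within 1 mm of the red pad's middle. Disc is at (422,-147), radius 20.2 (20 given). I go to the disc.

```bash
python3 -m pendant '[{"dp":[-0.002,0.031,-0.03],"turn":[0,0,0],"claw":0.0878},{"dp":[-0.002,0.031,-0.07],"turn":[0,0,0],"claw":0.0878},{"dp":[-0.002,0.031,-0.09],"turn":[0,0,0],"claw":0.0878},{"dp":[-0.002,0.031,-0.1],"turn":[0,0,0],"claw":0.07},{"dp":[-0.002,0.031,-0.1],"turn":[0,0,0],"claw":0.07},{"dp":[-0.002,0.031,-0.1],"turn":[0,0,0],"claw":0.07},{"dp":[-0.002,0.031,-0.1],"turn":[0,0,0],"claw":0.07}]'
```

```text
t: 8.95
ee_pos: [422.0, -146.7, 42.8]
orientation: [2.152, 2.286, 0.001]
ft_force: [0.6, -0.9, 0.1]
width: 70.0
```

```bash
python3 -m pendant '[{"dp":[0,0,-0.0035],"turn":[0,0,0],"claw":0.05},{"dp":[0,0,-0.0035],"turn":[0,0,0],"claw":0.03},{"dp":[0,0,-0.0035],"turn":[0,0,0],"claw":0.02},{"dp":[0,0,-0.0035],"turn":[0,0,0],"claw":0.02},{"dp":[0,0,-0.0035],"turn":[0,0,0],"claw":0.02},{"dp":[0,0,-0.0035],"turn":[0,0,0],"claw":0.02},{"dp":[0,0,-0.0035],"turn":[0,0,0],"claw":0.02},{"dp":[0,0,-0.0035],"turn":[0,0,0],"claw":0.02}]'
```

```text
t: 9.75
ee_pos: [421.3, -146.2, 38.5]
orientation: [2.152, 2.288, 0.0]
ft_force: [1.4, 0.5, 4.3]
width: 38.0
```

Width 38 is a bit under the 40 expected, so I look before lifting.

Run:
```python
from h import *
im=grab('wrist','w6.png');o=ctrl.get_obs();print(o['ee_pos'],o['width'],o['ft_force'])
s=grab('side','s6.png');o=ctrl.get_obs();print(o['ee_pos'],o['width'],o['ft_force'])
cv2.imwrite('pics/c9.png',np.hstack([cv2.resize(im['pixels'][180:380,180:380],None,fx=2,fy=2),cv2.resize(s['pixels'][130:230,200:300],None,fx=4,fy=4)]))
```

```text
[ 421.33379691 -146.22411108   38.51411904] 38.35361704829327 [0.56487772 0.25599148 4.44837171]
[ 421.3471414  -146.23855393   38.52565264] 38.712565030416386 [0.14298361 0.12760814 5.3811899 ]
```

View pics/c9.png

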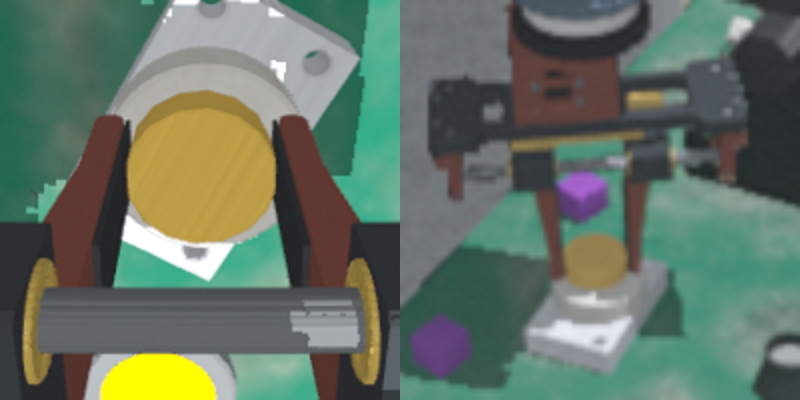

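```bash
python3 -m pendant '[{"dp":[0,0,0.005],"turn":[0,0,0],"claw":0.02},{"dp":[0,0,0.01],"turn":[0,0,0],"claw":0.02},{"dp":[0,0,0.03],"turn":[0,0,0],"claw":0.02},{"dp":[0,0,0.06],"turn":[0,0,0],"claw":0.02},{"dp":[0,0,0.06],"turn":[0,0,0],"claw":0.02}]'
python3 - <<'E'
from h import *
im=grab('wrist','w7.png');o=ctrl.get_obs();print(o['ee_pos'],o['width'],o['ft_force'])
s=grab('side','s7.png')
cv2.imwrite('pics/c10.png',np.hstack([cv2.resize(im['pixels'][180:380,180:380],None,fx=2,fy=2),cv2.resize(s['pixels'][130:230,200:300],None,fx=4,fy=4)]))
E
```

```text
t: 10.35
ee_pos: [422.9, -146.8, 101.0]
orientation: [2.149, 2.285, 0.003]
ft_force: [-0.0, -0.2, -1.0]
width: 38.5
[ 422.17439856 -146.57133052   99.72037281] 38.51476047525896 [-0.32489903 -0.31013256 -2.53403686]
```

View pics/c10.png

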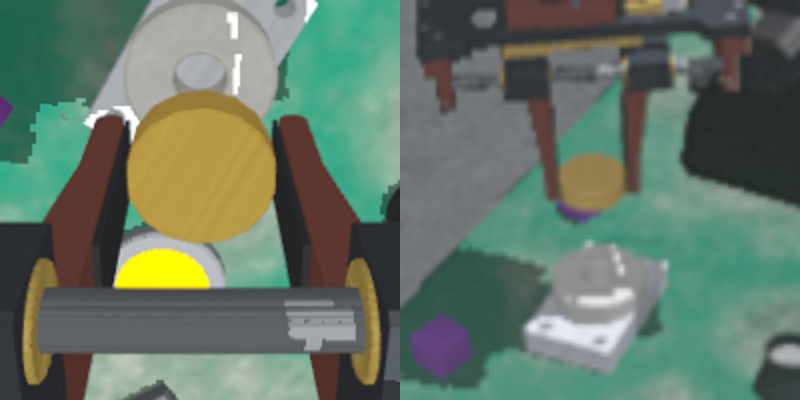

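```bash
python3 -m pendant '[{"dp":[-0.01,-0.12,0],"turn":[0,0,0],"claw":0.02},{"dp":[-0.01,-0.12,0],"turn":[0,0,0],"claw":0.02},{"dp":[-0.01,-0.12,0],"turn":[0,0,0],"claw":0.02},{"dp":[-0.01,-0.12,-0.03],"turn":[0,0,0],"claw":0.02},{"dp":[-0.01,-0.12,-0.07],"turn":[0,0,0],"claw":0.02},{"dp":[-0.01,-0.12,-0.075],"turn":[0,0,0],"claw":0.02},{"dp":[-0.01,-0.12,-0.075],"turn":[0,0,0],"claw":0.02}]'
python3 - <<'E'
from h import *
s=load('scene0');d=load('side0')
print(onz(s,[(190,208),(203,277),(278,363)],12).round().tolist(), onz(d,[(246,179),(210,216),(192,287)],12).round().tolist())
im=grab('side','s8.png');o=ctrl.get_obs();print(o['ee_pos'],o['width'],o['ft_force'])
im2=grab('scene','sc8.png')
cv2.imwrite('pics/c11.png',np.hstack([cv2.resize(im2['pixels'][200:300,220:320],None,fx=4,fy=4),cv2.resize(im['pixels'][180:280,200:300],None,fx=4,fy=4)]))
E
```

```text
t: 11.15
ee_pos: [409.6, -265.1, 21.8]
orientation: [-2.149, -2.285, 0.001]
ft_force: [-0.7, 0.5, -1.6]
width: 38.4
[[414.0, -38.0, 12.0], [323.0, -182.0, 12.0], [299.0, -393.0, 12.0]] [[415.0, -41.0, 12.0], [325.0, -183.0, 12.0], [299.0, -393.0, 12.0]]
[ 410.66689415 -265.71326091   23.08571168] 38.705132672295406 [ 0.49751783  0.69860985 -0.66912212]
```

View pics/c11.png

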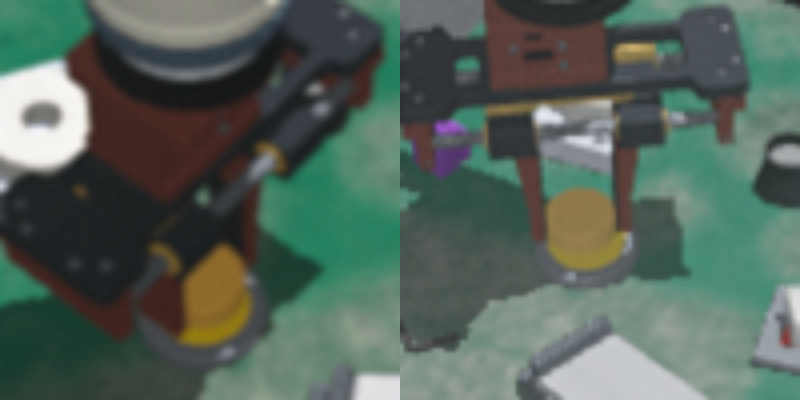

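Disc is centred over the yellow inlay. I lower it and let go.

```bash
python3 -m pendant '[{"dp":[0.0005,0,-0.006],"turn":[0,0,0],"claw":0.02},{"dp":[0.0005,0,-0.012],"turn":[0,0,0],"claw":0.02},{"dp":[0.0005,0,-0.012],"turn":[0,0,0],"claw":0.02},{"dp":[0.0005,0,-0.012],"turn":[0,0,0],"claw":0.02}]'
```

```text
t: 11.65
ee_pos: [411.7, -266.1, 11.6]
orientation: [2.152, 2.288, 0.0]
ft_force: [0.0, 0.2, -0.7]
width: 38.7
```

```bash
python3 -m pendant '[{"dp":[0,0,-0.001],"turn":[0,0,0],"claw":0.02},{"dp":[0,0,-0.001],"turn":[0,0,0],"claw":0.05},{"dp":[0,0,-0.001],"turn":[0,0,0],"claw":0.065},{"dp":[0,0,0],"turn":[0,0,0],"claw":0.065},{"dp":[0,0,0],"turn":[0,0,0],"claw":0.065},{"dp":[0,0,0.04],"turn":[0,0,0],"claw":0.065},{"dp":[0,0,0.09],"turn":[0,0,0],"claw":0.0878},{"dp":[0,0,0.09],"turn":[0,0,0],"claw":0.0878}]'
```

```text
t: 12.45
ee_pos: [414.8, -268.3, 106.3]
orientation: [2.146, 2.281, 0.002]
ft_force: [0.6, 0.0, -0.3]
width: 77.4
```

```bash
python3 -m pendant '[{"dp":[0.006,0.06,0.04],"turn":[0,0,-0.3],"claw":0.0878},{"dp":[0.006,0.06,0.04],"turn":[0,0,-0.3],"claw":0.0878},{"dp":[0.004,0.09,0.04],"turn":[0,0,-0.51],"claw":0.0878},{"dp":[0.004,0.09,0.04],"turn":[0,0,-0.51],"claw":0.0878},{"dp":[0.004,0.09,0.04],"turn":[0,0,-0.51],"claw":0.0878},{"dp":[0.004,0.09,0.04],"turn":[0,0,-0.51],"claw":0.0878}]'
python3 - <<'E'
from h import *
im=grab('wrist','w9.png');s=grab('side','s9.png');c=grab('scene','sc9.png'); o=ctrl.get_obs();print(o['ee_pos'],o['orientation'])
E
```

```text
t: 13.05
ee_pos: [415.6, -176.3, 141.0]
orientation: [-2.658, -1.674, 0.0]
ft_force: [0.1, -0.2, 0.2]
width: 87.4
[ 415.57893514 -176.5704548   141.05036574] [-2.65964907e+00 -1.67153249e+00  3.57318004e-04]
```

View pics/w9.png

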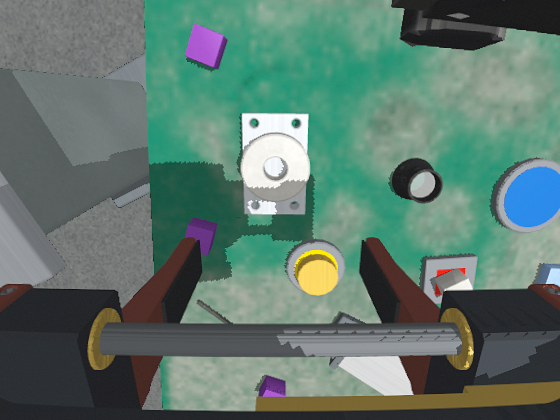

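View pics/s9.png

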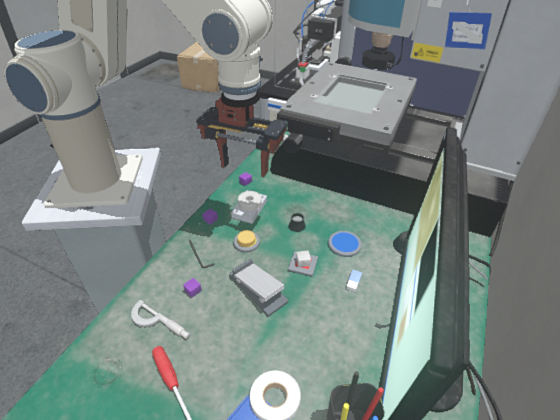

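Disc is on the yellow pad and the plate now lies square to the jaws. I measure the disc, ring and plate.

Run:
```python
from h import *
w=load('w9');s=load('sc9');d=load('s9')
for n,im,roi in(('w',w,(280,235,355,305)),('sc',s,(250,255,295,300)),('sd',d,(225,225,265,255))):
    x0,y0,x1,y1=roi
    hsv=cv2.cvtColor(im['pixels'],cv2.COLOR_BGR2HSV)[y0:y1,x0:x1]
    m=cv2.inRange(hsv,(12,90,60),(23,255,255))
    c=max(cv2.findContours(m,0,2)[0],key=cv2.contourArea).reshape(-1,2)+[x0,y0]
    P=onz(im,c,22)[:,:2].astype(np.float32);print(n,cv2.minEnclosingCircle(P),cv2.boundingRect(c))
cv2.imwrite('pics/c12.png',cv2.resize(w['pixels'][105:225,225:325],None,fx=5,fy=5,interpolation=cv2.INTER_CUBIC))
```

```text
w ((412.11419677734375, -265.0755920410156), 22.745439529418945) (297, 254, 41, 42)
sc ((406.29803466796875, -269.8848571777344), 24.47467803955078) (259, 263, 23, 23)
sd ((410.28302001953125, -273.16802978515625), 25.345386505126953) (237, 230, 18, 17)
```

View pics/c12.png

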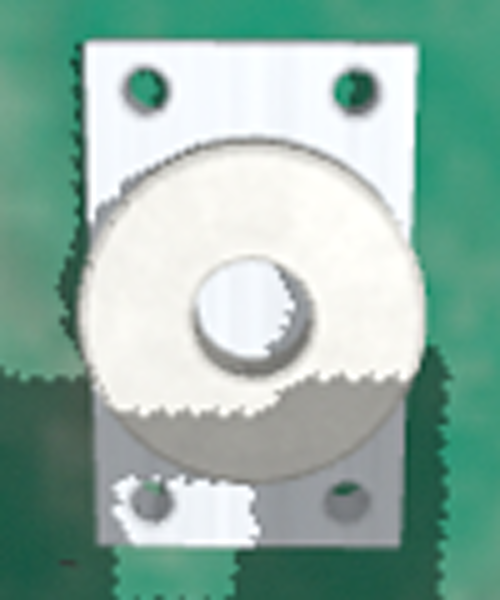

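Run:
```python
from h import *
w=load('w9')
c=lambda p: np.array(p,float)/5+[225,105]-0.4
r=onz(w,c([(80,308),(425,308),(253,137),(253,480)]),36);print(r.round(1).tolist(),r.mean(0))
h=onz(w,c([(147,90),(357,91),(152,501),(348,502)]),18);print('holes',h.round(1).tolist(),h.mean(0).round(1))
v=h[0]-h[2]+h[1]-h[3];print(np.degrees(np.arctan2(v[1],v[0])))
```

```text
[[397.9, -136.1, 36.0], [449.6, -160.8, 36.0], [436.0, -123.3, 36.0], [410.8, -175.4, 36.0]] [ 423.56323095 -148.91525698   36.        ]
holes [[422.1, -109.8, 18.0], [454.4, -125.4, 18.0], [389.6, -176.1, 18.0], [422.0, -191.7, 18.0]] [ 422.  -150.8   18. ]
63.90833543740263
```

Ring is at (423,-149), measured 57 mm across (58 given). I go down round it.

```bash
python3 -m pendant '[{"dp":[0.0077,0.028,-0.03],"turn":[0,0,0],"claw":0.0878},{"dp":[0.0077,0.028,-0.06],"turn":[0,0,0],"claw":0.0878},{"dp":[0.0077,0.028,-0.1],"turn":[0,0,0],"claw":0.0878},{"dp":[0.0077,0.028,-0.117],"turn":[0,0,0],"claw":0.0878},{"dp":[0.0077,0.028,-0.117],"turn":[0,0,0],"claw":0.0878},{"dp":[0.0077,0.028,-0.117],"turn":[0,0,0],"claw":0.0878}]'
```

```text
t: 13.8
ee_pos: [423.3, -148.5, 24.3]
orientation: [-2.66, -1.67, 0.001]
ft_force: [0.0, -0.1, 1.1]
width: 88.2
```

```bash
python3 -m pendant '[{"dp":[0,0,-0.003],"turn":[0,0,0],"claw":0.065},{"dp":[0,0,-0.003],"turn":[0,0,0],"claw":0.05},{"dp":[0,0,-0.003],"turn":[0,0,0],"claw":0.04},{"dp":[0,0,-0.003],"turn":[0,0,0],"claw":0.04},{"dp":[0,0,-0.003],"turn":[0,0,0],"claw":0.04},{"dp":[0,0,-0.003],"turn":[0,0,0],"claw":0.04},{"dp":[0,0,-0.003],"turn":[0,0,0],"claw":0.04}]'
```

```text
t: 14.5
ee_pos: [423.7, -148.3, 21.9]
orientation: [2.66, 1.671, 0.001]
ft_force: [-0.7, -0.1, 6.5]
width: 56.1
```

```bash
python3 -m pendant '[{"dp":[0,0,0.004],"turn":[0,0,0],"claw":0.04},{"dp":[0,0,0.01],"turn":[0,0,0],"claw":0.04},{"dp":[0,0,0.03],"turn":[0,0,0],"claw":0.04},{"dp":[0,0,0.08],"turn":[0,0,0],"claw":0.04},{"dp":[0,0,0.1],"turn":[0,0,0],"claw":0.04},{"dp":[0,0,0.1],"turn":[0,0,0],"claw":0.04}]'
python3 - <<'E'
from h import *
im=grab('wrist','w10.png');o=ctrl.get_obs();print(o['ee_pos'],o['width'],o['ft_force'])
s=grab('side','s10.png')
cv2.imwrite('pics/c13.png',np.hstack([cv2.resize(im['pixels'][150:350,180:380],None,fx=2,fy=2),cv2.resize(s['pixels'][130:230,200:300],None,fx=4,fy=4)]))
E
```

```text
t: 15.1
ee_pos: [425.1, -148.8, 124.1]
orientation: [2.656, 1.669, 0.006]
ft_force: [0.1, -0.2, -2.9]
width: 56.0
[ 424.01023356 -148.40939477  122.41444452] 56.19458520210405 [ 0.28229812  0.23001341 -3.08602507]
```

View pics/c13.png

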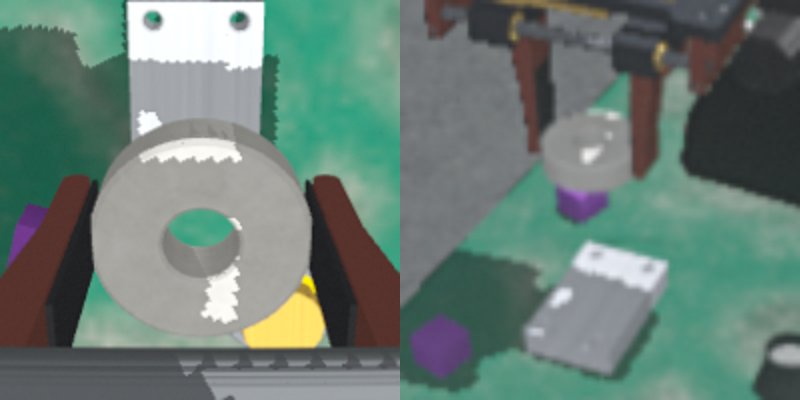

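Ring is held level. I carry it at height over the loupe to the blue pad.

```bash
python3 -m pendant '[{"dp":[0.211,-0.1405,0],"turn":[0,0,0],"claw":0.04},{"dp":[0.211,-0.1405,0],"turn":[0,0,0],"claw":0.04},{"dp":[0.211,-0.1405,0],"turn":[0,0,0],"claw":0.04},{"dp":[0.211,-0.1405,0],"turn":[0,0,0],"claw":0.04},{"dp":[0.211,-0.1405,0],"turn":[0,0,0],"claw":0.04},{"dp":[0.211,-0.1405,0],"turn":[0,0,0],"claw":0.04},{"dp":[0.211,-0.1405,0],"turn":[0,0,0],"claw":0.04},{"dp":[0.211,-0.1405,0],"turn":[0,0,0],"claw":0.04}]'
python3 -m pendant '[{"dp":[0,0,-0.04],"turn":[0,0,0],"claw":0.04},{"dp":[0,0,-0.08],"turn":[0,0,0],"claw":0.04},{"dp":[0,0,-0.09],"turn":[0,0,0],"claw":0.04},{"dp":[0,0,-0.09],"turn":[0,0,0],"claw":0.04},{"dp":[0,0,-0.09],"turn":[0,0,0],"claw":0.04}]'
python3 - <<'E'
from h import *
s=grab('side','s11.png');im=grab('scene','sc11.png');o=ctrl.get_obs();print(o['ee_pos'],o['width'],o['ft_force'])
cv2.imwrite('pics/c14.png',np.hstack([cv2.resize(im['pixels'][160:260,300:400],None,fx=4,fy=4),cv2.resize(s['pixels'][170:270,290:390],None,fx=4,fy=4)]))
E
```

```text
t: 16.0
ee_pos: [632.0, -287.4, 118.8]
orientation: [-2.657, -1.669, 0.004]
ft_force: [-0.3, 0.3, -3.1]
width: 56.4
t: 16.5
ee_pos: [634.8, -288.7, 32.8]
orientation: [2.659, 1.671, 0.001]
ft_force: [-0.2, -1.2, -2.8]
width: 56.5
[ 635.623215   -289.18910833   33.71393356] 56.05823828063468 [-0.13355015  0.22615105 -2.58834931]
```

View pics/c14.png

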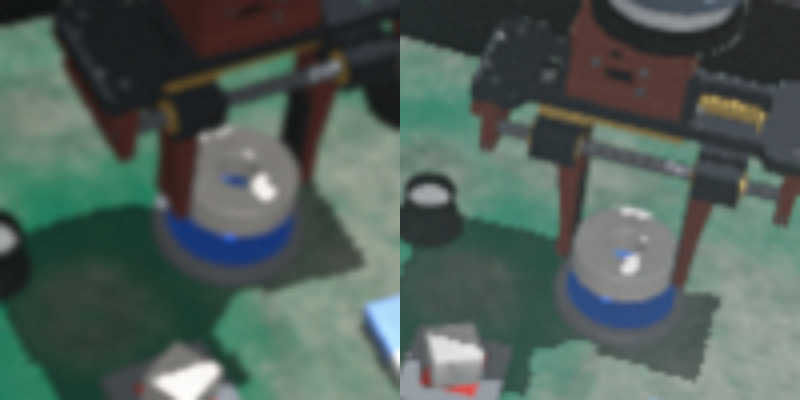

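Ring hangs centred over the blue inlay. I lower it.

```bash
python3 -m pendant '[{"dp":[0,0,-0.01],"turn":[0,0,0],"claw":0.04},{"dp":[0,0,-0.019],"turn":[0,0,0],"claw":0.04},{"dp":[0,0,-0.021],"turn":[0,0,0],"claw":0.04},{"dp":[0,0,-0.021],"turn":[0,0,0],"claw":0.04},{"dp":[0,0,-0.021],"turn":[0,0,0],"claw":0.04}]'
```

```text
t: 17.1
ee_pos: [634.8, -288.9, 11.0]
orientation: [2.659, 1.671, 0.001]
ft_force: [-0.7, 0.5, 4.7]
width: 56.2
```

Contact is felt (about +7 N). I release.

```bash
python3 -m pendant '[{"dp":[0,0,0.0005],"turn":[0,0,0],"claw":0.065},{"dp":[0,0,0.001],"turn":[0,0,0],"claw":0.08},{"dp":[0,0,0.001],"turn":[0,0,0],"claw":0.08},{"dp":[0,0,0.001],"turn":[0,0,0],"claw":0.08},{"dp":[0,0,0.03],"turn":[0,0,0],"claw":0.08},{"dp":[0,0,0.08],"turn":[0,0,0],"claw":0.0878},{"dp":[0,0,0.12],"turn":[0,0,0],"claw":0.0878},{"dp":[0,0,0.12],"turn":[0,0,0],"claw":0.0878}]'
python3 -m pendant '[{"dp":[-0.1,0.06,0.02],"turn":[0,0,0],"claw":0.0878},{"dp":[-0.1,0.06,0.02],"turn":[0,0,0],"claw":0.0878},{"dp":[-0.218,0.105,0.02],"turn":[0,0,0],"claw":0.0878},{"dp":[-0.218,0.105,0.02],"turn":[0,0,0],"claw":0.0878},{"dp":[-0.218,0.105,0.02],"turn":[0,0,0],"claw":0.0878},{"dp":[-0.218,0.105,0.02],"turn":[0,0,0],"claw":0.0878},{"dp":[-0.218,0.105,0.02],"turn":[0,0,0],"claw":0.0878}]'
python3 - <<'E'
from h import *
im=grab('wrist','w12.png');s=grab('side','s12.png');c=grab('scene','sc12.png'); o=ctrl.get_obs();print(o['ee_pos'],o['orientation'])
cv2.imwrite('pics/c15.png',np.hstack([cv2.resize(c['pixels'][180:330,270:410],None,fx=2.6,fy=2.6),cv2.resize(s['pixels'][210:360,225:365],None,fx=2.6,fy=2.6)]))
E
```

```text
t: 17.9
ee_pos: [638.0, -290.4, 137.1]
orientation: [2.653, 1.666, 0.009]
ft_force: [0.7, 0.1, 0.5]
width: 87.6
t: 18.6
ee_pos: [416.1, -183.6, 150.4]
orientation: [2.66, 1.671, 0.0]
ft_force: [0.0, -0.5, 0.1]
width: 87.6
[ 417.94910848 -184.40470421  150.4307658 ] [2.65924322e+00 1.67049270e+00 1.23541817e-03]
```

View pics/w12.png

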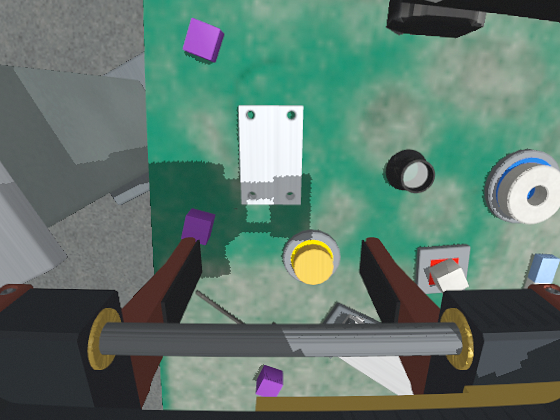

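View pics/c15.png

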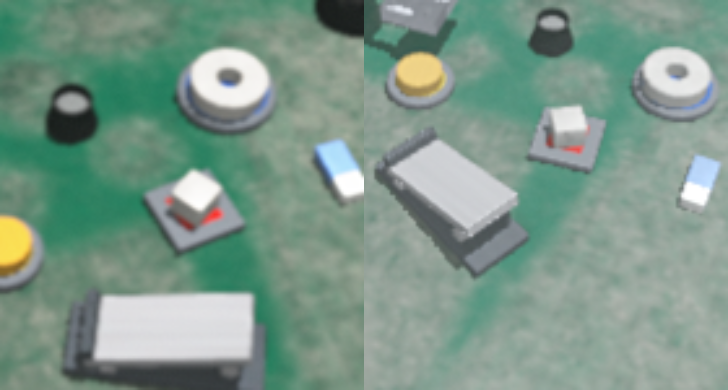

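The ring lies on the blue pad. I measure the ring, plate and rest more exactly, with an enlarged view of the rest.

Run:
```python
from h import *
w=load('w12');s=load('sc12');d=load('s12')
cv2.imwrite('pics/c16.png',cv2.resize(d['pixels'][255:320,220:295],None,fx=9,fy=9,interpolation=cv2.INTER_CUBIC))
cv2.imwrite('pics/c17.png',cv2.resize(s['pixels'][285:335,290:375],None,fx=9,fy=9,interpolation=cv2.INTER_CUBIC))
cv2.imwrite('pics/c18.png',np.hstack([cv2.resize(w['pixels'][98:213,225:315],None,fx=5,fy=5,interpolation=cv2.INTER_CUBIC),cv2.resize(w['pixels'][140:232,475:560],None,fx=4,fy=575/92,interpolation=cv2.INTER_CUBIC)]))
```

```text
(no output)
```

View pics/c16.png

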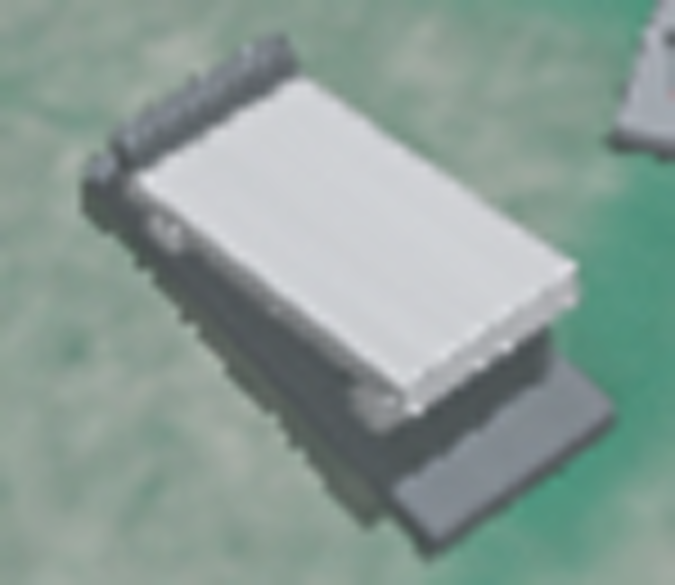

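View pics/c17.png

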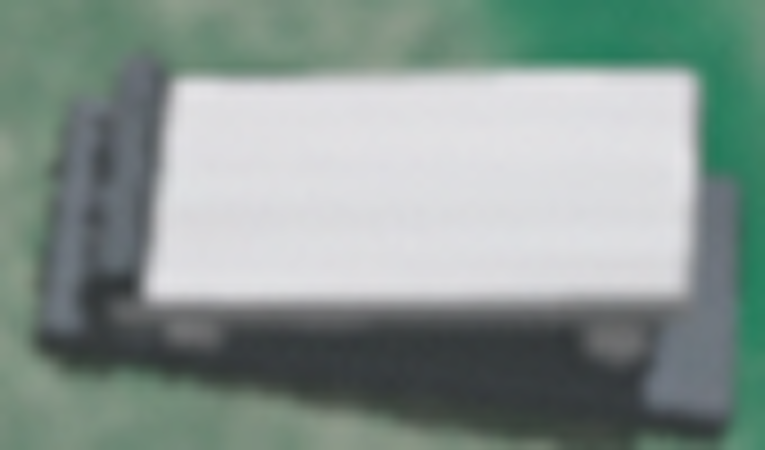

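View pics/c18.png

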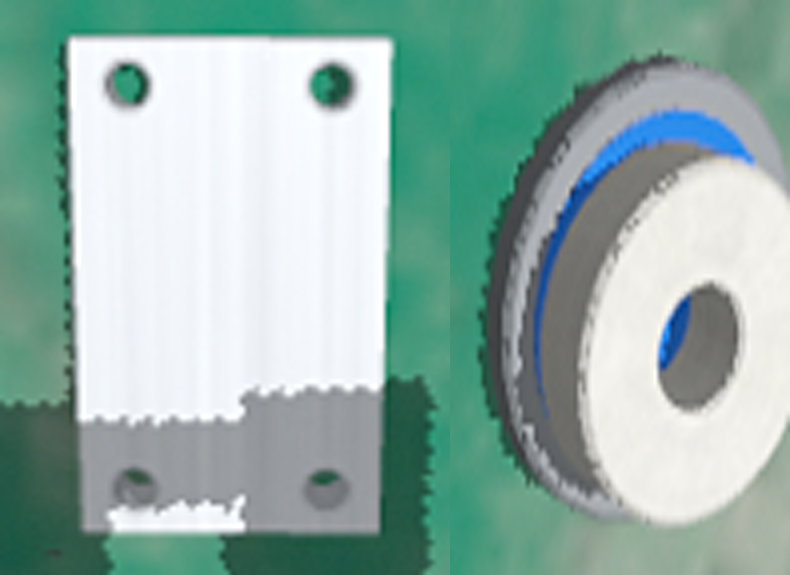

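Run:
```python
from h import *
w=load('w12');s=load('sc12');d=load('s12')
cs=lambda p: np.array(p,float)/9+[290,285]-0.45
cd=lambda p: np.array(p,float)/9+[220,255]-0.45
S=cs([(170,80),(697,72),(690,303),(145,302)]);D=cd([(302,78),(577,268),(408,390),(135,183)])
zs=[22,47.9,47.9,22]
T=[]
for a,b,z,n in zip(S,D,zs,('foot-far','high-far','high-near','foot-near')):
    A=onz(s,[a],z)[0];B=onz(d,[b],z)[0];T.append((A,B));print(n,'scene',A[:2].round(1),'side',B[:2].round(1))
T=np.array(T)
for i,n in ((0,'scene'),(1,'side')):
    P=T[:,i];lo=(P[0]+P[3])/2;hi=(P[1]+P[2])/2;v=(hi-lo);c=P[0]-P[3]+P[1]-P[2]
    print(n,'seat',lo.round(1),'len',np.hypot(v[0],v[1]).round(1),'(96.6) az',np.degrees(np.arctan2(v[1],v[0])).round(1),'across az-90',(np.degrees(np.arctan2(c[1],c[0]))-90).round(1),'w',np.linalg.norm(P[0]-P[3]).round(1),np.linalg.norm(P[1]-P[2]).round(1),'mid',P.mean(0).round(1))
# plate
c=lambda p: np.array(p,float)/5+[225,98]-0.4
h=onz(w,c([(128,86),(333,86),(135,487),(327,488)]),18);k=onz(w,c([(67,38),(392,38),(381,532),(82,532)]),18)
print('plate',h.mean(0).round(1),k.mean(0).round(1));v=h[0]-h[2]+h[1]-h[3];print(np.degrees(np.arctan2(v[1],v[0])))
# ring hole & outer top
for n,im,roi in(('sc',s,(335,190,385,232)),('sd',d,(325,222,365,260))):
    x0,y0,x1,y1=roi;cr=im['pixels'][y0:y1,x0:x1].astype(int);m=((cr.min(2)>120)&(cr.max(2)-cr.min(2)<35)).astype(np.uint8)
    q=max(cv2.findContours(m,0,2)[0],key=cv2.contourArea).reshape(-1,2)+[x0,y0]
    P=onz(im,q,26)[:,:2].astype(np.float32);print('ring',n,cv2.minAreaRect(P))
P=onz(w,np.array([(658,283),(740,340),(700,411),(585,345),(680,525)])/np.array([4,6.25])+np.array([475-112.5,140])-.4,26);print('ring w',P.round(1).tolist())
```

```text
foot-far scene [ 423.3 -347.3] side [ 424.6 -348. ]
high-far scene [ 479.5 -427.2] side [ 481.2 -426.8]
high-near scene [ 440.1 -455.6] side [ 443.6 -455. ]
foot-near scene [ 384.2 -375.7] side [ 385.7 -376.1]
scene seat [ 403.7 -361.5   22. ] len 97.6 (96.6) az -55.0 across az-90 -54.0 w 48.3 48.6 mid [ 431.8 -401.4   34.9]
side seat [ 405.2 -362.    22. ] len 97.4 (96.6) az -54.0 across az-90 -53.6 w 47.9 47.0 mid [ 433.8 -401.4   34.9]
plate [ 421.9 -150.7   18. ] [ 421.7 -151.    18. ]
63.92789316014613
ring sc ((637.6883544921875, -295.611083984375), (110.0503158569336, 86.79901885986328), 36.405948638916016)
ring sd ((636.57421875, -309.232666015625), (93.83161163330078, 85.75012969970703), 85.35295104980469)
ring w [[626.2, -275.7, 26.0], [642.9, -293.5, 26.0], [631.3, -300.5, 26.0], [607.6, -277.5, 26.0], [622.7, -317.0, 26.0]]
```

The rest gives a seat at (404.5,-361.8) and an up-slope azimuth of -54.3°. Its length over the bench measures 97.5 (96.6 expected) and its width 48, so I trust it. The plate is at (422,-151), length at 63.9°. My colour mask for the ring took in too much, so I check the ring with its hole and rims instead and work out the seat pose.

```bash
python3 - <<'E'
from h import *
s=load('sc12');d=load('s12')
a=lambda p: np.array(p,float)/2.6+[270,180]-.3
b=lambda p: (np.array(p,float)-[364,0])/2.6+[225,210]-.3
P=onz(s,a([(229,78),(187,80),(271,80)]),26);print(P.round(1).tolist())
P=onz(d,b([(678,72),(641,74),(713,74)]),26);print(P.round(1).tolist())
az=np.radians(-54.3);h=np.array([np.cos(az),np.sin(az),0]);t=np.radians(15);z=np.array([0,0,1.])
sx=np.cos(t)*h+np.sin(t)*z;n=-np.sin(t)*h+np.cos(t)*z
seat=np.array([404.5,-361.8,22])
for x,zz in((45,9),(48,11),(48,31),(48,70)): print(x,zz,'centre',(seat+x*sx+zz*n).round(1),'tcp',(seat+x*sx+(zz-5)*n).round(1))
print('tilt',t*np.cross(h,z),'n',n)
E
python3 -m pendant '[{"dp":[0.005,0.033,-0.05],"turn":[0,0,0],"claw":0.0878},{"dp":[0.005,0.033,-0.09],"turn":[0,0,0],"claw":0.0878},{"dp":[0.005,0.033,-0.12],"turn":[0,0,0],"claw":0.0878},{"dp":[0.005,0.033,-0.137],"turn":[0,0,0],"claw":0.0878},{"dp":[0.005,0.033,-0.137],"turn":[0,0,0],"claw":0.0878},{"dp":[0.005,0.033,-0.137],"turn":[0,0,0],"claw":0.0878}]'
```

```text
[[630.3, -292.2, 26.0], [607.2, -270.5, 26.0], [650.2, -316.3, 26.0]]
[[633.7, -292.2, 26.0], [601.2, -292.1, 26.0], [663.5, -297.0, 26.0]]
45 9 centre [ 428.5 -395.2   42.3] tcp [ 429.3 -396.3   37.5]
48 11 centre [ 429.9 -397.1   45. ] tcp [ 430.6 -398.2   40.2]
48 31 centre [ 426.9 -392.9   64.4] tcp [ 427.6 -394.    59.5]
48 70 centre [ 421.  -384.7  102. ] tcp [ 421.7 -385.8   97.2]
tilt [-0.21260297 -0.15277073  0.        ] n [-0.15103158  0.21018268  0.96592583]
t: 19.35
ee_pos: [422.1, -150.9, 13.1]
orientation: [-2.66, -1.671, 0.0]
ft_force: [0.0, -0.2, 0.4]
width: 87.8
```

Ring measures (632,-292) against the pad's (634,-289), within about 4 mm. I lower on the plate and close.

```bash
python3 -m pendant '[{"dp":[0,0,-0.005],"turn":[0,0,0],"claw":0.075},{"dp":[0,0,-0.009],"turn":[0,0,0],"claw":0.065},{"dp":[0,0,-0.009],"turn":[0,0,0],"claw":0.05},{"dp":[0,0,-0.009],"turn":[0,0,0],"claw":0.04},{"dp":[0,0,-0.009],"turn":[0,0,0],"claw":0.04},{"dp":[0,0,-0.009],"turn":[0,0,0],"claw":0.04},{"dp":[0,0,-0.009],"turn":[0,0,0],"claw":0.04},{"dp":[0,0,-0.009],"turn":[0,0,0],"claw":0.04}]'
```

```text
t: 20.15
ee_pos: [421.6, -150.8, 4.7]
orientation: [2.66, 1.671, 0.001]
ft_force: [-1.1, -1.0, 6.1]
width: 55.7
```

```bash
python3 -m pendant '[{"dp":[0,0,0.005],"turn":[0,0,0],"claw":0.04},{"dp":[0,0,0.02],"turn":[0,0,0],"claw":0.04},{"dp":[0,0,0.06],"turn":[0,0,0],"claw":0.04},{"dp":[0,0,0.11],"turn":[0,0,0],"claw":0.04},{"dp":[0,0,0.11],"turn":[0,0,0],"claw":0.04},{"dp":[0,0,0.11],"turn":[0,0,0],"claw":0.04}]'
python3 -m pendant '[{"dp":[0,-0.235,0],"turn":[0,0,1.077],"claw":0.04},{"dp":[0,-0.235,0],"turn":[0,0,1.077],"claw":0.04},{"dp":[0,-0.235,0],"turn":[0,0,1.077],"claw":0.04},{"dp":[0,-0.235,0],"turn":[0,0,1.077],"claw":0.04},{"dp":[0,-0.235,0],"turn":[0,0,1.077],"claw":0.04},{"dp":[0,-0.235,0],"turn":[0,0,1.077],"claw":0.04},{"dp":[0,-0.235,0],"turn":[0,0,1.077],"claw":0.04},{"dp":[0,-0.235,0],"turn":[0,0,1.077],"claw":0.04}]'
```

```text
t: 20.75
ee_pos: [421.7, -150.8, 115.2]
orientation: [2.659, 1.67, 0.002]
ft_force: [-0.6, 0.0, -3.5]
width: 55.7
t: 21.55
ee_pos: [419.5, -384.8, 111.2]
orientation: [-1.419, -2.797, -0.003]
ft_force: [-0.7, 0.3, -3.0]
width: 55.4
```

Run:
```python
from h import *
im=grab('wrist','w14.png');s=grab('side','s14.png');o=ctrl.get_obs();print(o['ee_pos'],o['width'],o['orientation'],o['qpos'].round(2))
r=cv2.Rodrigues(o['orientation'])[0];print(np.degrees(np.arctan2(r[1,1],r[0,1])))
cv2.imwrite('pics/c19.png',np.hstack([im['pixels'][100:400,100:460],cv2.resize(s['pixels'][170:320,180:340],None,fx=2,fy=2)]))
```

```text
[ 419.8456403  -384.56109985  111.57134908] 55.58212026017637 [-1.42448443e+00 -2.79476264e+00 -2.27125080e-03] [-0.76  0.5   1.82  0.    0.83 -1.39]
35.98444011870088
```

View pics/c19.png

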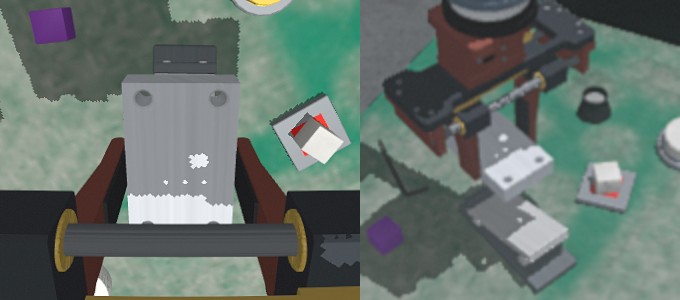

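Plate is square over the rest. I tilt by 15° at a point about 60 mm out along the slope's normal.

```bash
python3 -m pendant '[{"dp":[0.0015,-0.001,-0.005],"turn":[-0.1,-0.072,0],"claw":0.04},{"dp":[0.0015,-0.001,-0.013],"turn":[-0.2126,-0.1528,0],"claw":0.04},{"dp":[0.0015,-0.001,-0.013],"turn":[-0.2126,-0.1528,0],"claw":0.04},{"dp":[0.0015,-0.001,-0.013],"turn":[-0.2126,-0.1528,0],"claw":0.04}]'
python3 - <<'E'
from h import *
s=grab('side','s15.png');c=grab('scene','sc15.png');o=ctrl.get_obs();print(o['ee_pos'],o['width'])
r=cv2.Rodrigues(o['orientation'])[0];n=np.array([-0.151,.2102,.9659]);print('z',r[:,2],'n err deg',np.degrees(np.arccos(min(1,-r[:,2]@n))), 'y',r[:,1])
cv2.imwrite('pics/c20.png',np.hstack([cv2.resize(c['pixels'][200:350,250:400],None,fx=2.6,fy=2.6),cv2.resize(s['pixels'][190:340,190:340],None,fx=2.6,fy=2.6)]))
E
```

```text
t: 22.05
ee_pos: [421.9, -385.6, 100.3]
orientation: [1.322, 2.592, -0.173]
ft_force: [1.0, -0.0, -2.8]
width: 55.7
[ 423.886589   -387.7225937   101.73263532] 55.64091021081407
z [ 0.1502282  -0.20925187 -0.96625315] n err deg 0.42013702279964626 y [ 0.80977069  0.58674532 -0.00116653]
```

View pics/c20.png

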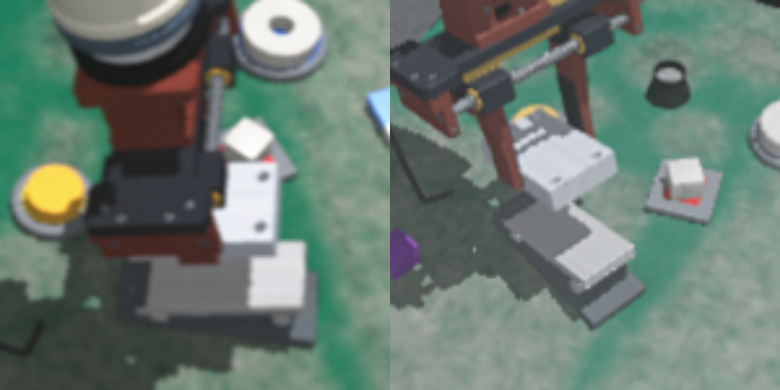

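```bash
python3 -m pendant '[{"dp":[0.0025,-0.0035,-0.018],"turn":[0,0,0],"claw":0.04},{"dp":[0.005,-0.007,-0.036],"turn":[0,0,0],"claw":0.04},{"dp":[0.0076,-0.0105,-0.053],"turn":[0,0,0],"claw":0.04},{"dp":[0.0076,-0.0105,-0.053],"turn":[0,0,0],"claw":0.04},{"dp":[0.0076,-0.0105,-0.053],"turn":[0,0,0],"claw":0.04},{"dp":[0.0076,-0.0105,-0.053],"turn":[0,0,0],"claw":0.04}]'
python3 - <<'E'
from h import *
s=grab('side','s16.png');c=grab('scene','sc16.png');o=ctrl.get_obs();print(o['ee_pos'],o['width'],o['ft_force'])
p=o['ee_pos']-np.array([404.5,-361.8,22]);az=np.radians(-54.3);h=np.array([np.cos(az),np.sin(az),0]);t=np.radians(15);z=np.array([0,0,1.])
sx=np.cos(t)*h+np.sin(t)*z;n=-np.sin(t)*h+np.cos(t)*z
print('centre in seat', p@sx, p@np.cross(n,sx), p@n+4.3)
cv2.imwrite('pics/c21.png',np.hstack([cv2.resize(c['pixels'][230:350,270:390],None,fx=3.2,fy=3.2),cv2.resize(s['pixels'][220:340,200:320],None,fx=3.2,fy=3.2)]))
E
```

```text
t: 22.75
ee_pos: [431.0, -397.9, 49.3]
orientation: [1.319, 2.586, -0.176]
ft_force: [0.3, -0.4, -2.7]
width: 56.2
[ 430.89707744 -397.61992394   49.36486278] 55.82824767129205 [-0.46540995  0.13492421 -3.1737711 ]
centre in seat 50.05905339735877 0.5342299336570469 19.216907686283527
```

View pics/c21.png

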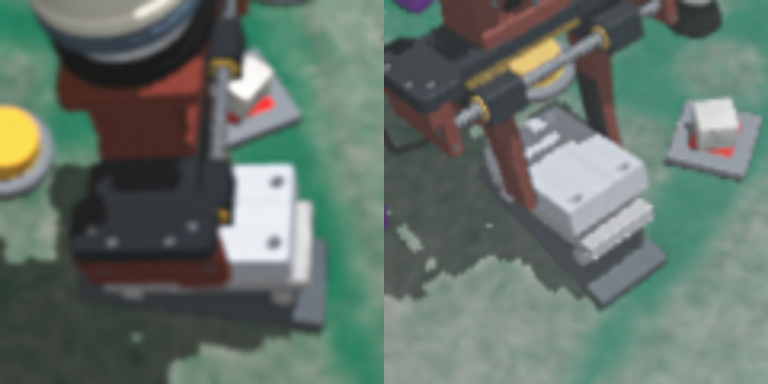

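Plate is parallel to the slope, 10 mm above it and about 5 mm uphill of the ledge. I lower it until I feel contact.

```bash
python3 -m pendant '[{"dp":[0.0002,-0.0003,-0.004],"turn":[0,0,0],"claw":0.04},{"dp":[0.0004,-0.0006,-0.0085],"turn":[0,0,0],"claw":0.04},{"dp":[0.0004,-0.0006,-0.0085],"turn":[0,0,0],"claw":0.04},{"dp":[0.0004,-0.0006,-0.0085],"turn":[0,0,0],"claw":0.04}]'
python3 - <<'E'
from h import *
o=ctrl.get_obs();print(o['ee_pos'],o['width'],o['ft_force'])
p=o['ee_pos']-np.array([404.5,-361.8,22]);az=np.radians(-54.3);h=np.array([np.cos(az),np.sin(az),0]);t=np.radians(15);z=np.array([0,0,1.])
sx=np.cos(t)*h+np.sin(t)*z;n=-np.sin(t)*h+np.cos(t)*z
print('centre in seat', p@sx, p@np.cross(n,sx), p@n+4.3)
E
```

```text
t: 23.25
ee_pos: [430.7, -397.6, 39.6]
orientation: [1.319, 2.588, -0.175]
ft_force: [-0.0, -0.0, -1.0]
width: 55.8
[ 430.69087996 -397.61518164   39.61396511] 55.80260716311166 [-0.00254364 -0.03024744 -1.02651564]
centre in seat 47.41539068916683 0.3695476898251519 9.830402872043312
```

It stands at (47.4, 0.4, 9.8) in the seat frame and is just touching. I open gently, wait for it to slide, then retreat along the normal.

```bash
python3 -m pendant '[{"dp":[0,0,-0.0005],"turn":[0,0,0],"claw":0.04},{"dp":[0,0,-0.0005],"turn":[0,0,0],"claw":0.06},{"dp":[0,0,-0.0005],"turn":[0,0,0],"claw":0.065},{"dp":[0,0,-0.0005],"turn":[0,0,0],"claw":0.07},{"dp":[0,0,0],"turn":[0,0,0],"claw":0.075},{"dp":[0,0,0],"turn":[0,0,0],"claw":0.075},{"dp":[0,0,0],"turn":[0,0,0],"claw":0.075},{"dp":[0,0,0],"turn":[0,0,0],"claw":0.075}]'
python3 - <<'E'
from h import *
s=grab('side','s17.png');c=grab('scene','sc17.png');o=ctrl.get_obs();print(o['ee_pos'],o['width'],o['ft_force'])
cv2.imwrite('pics/c22.png',np.hstack([cv2.resize(c['pixels'][230:350,270:390],None,fx=3.2,fy=3.2),cv2.resize(s['pixels'][220:340,200:320],None,fx=3.2,fy=3.2)]))
E
```

```text
t: 24.05
ee_pos: [430.9, -397.8, 39.9]
orientation: [1.319, 2.587, -0.175]
ft_force: [0.7, -0.5, 0.4]
width: 75.3
[ 430.8376047  -397.74943982   39.85088664] 74.83173885074484 [-0.46047932 -0.21372146 -0.26995184]
```

View pics/c22.png

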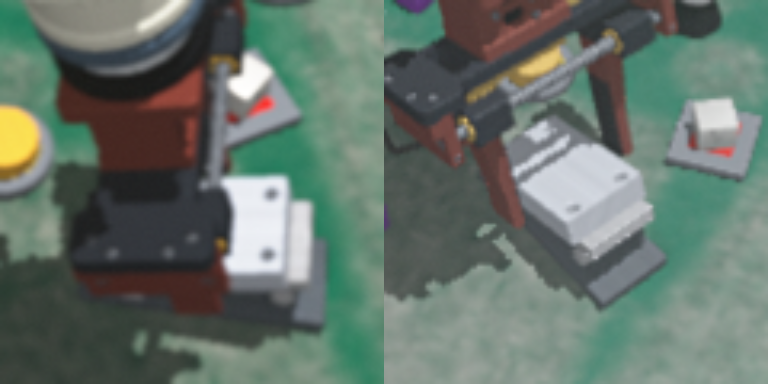

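Plate lies on the slope and the jaws are clear. I retreat along the normal, then upright.

```bash
python3 -m pendant '[{"dp":[-0.0015,0.002,0.01],"turn":[0,0,0],"claw":0.075},{"dp":[-0.006,0.0085,0.04],"turn":[0,0,0],"claw":0.075},{"dp":[-0.012,0.017,0.08],"turn":[0,0,0],"claw":0.08},{"dp":[-0.023,0.032,0.15],"turn":[0,0,0],"claw":0.08},{"dp":[-0.023,0.032,0.15],"turn":[0,0,0],"claw":0.08},{"dp":[-0.023,0.06,0.2],"turn":[0,0,0],"claw":0.08},{"dp":[-0.023,0.12,0.25],"turn":[0,0,0],"claw":0.08},{"dp":[-0.023,0.12,0.25],"turn":[0,0,0],"claw":0.08}]'
python3 -m pendant '[{"dp":[0,0.15,0.03],"turn":[0.2,0.14,0],"claw":0.08},{"dp":[0,0.15,0.03],"turn":[0.2,0.14,0],"claw":0.08},{"dp":[0,0.15,0.03],"turn":[0.2,0.14,0],"claw":0.08},{"dp":[0,0.15,0.03],"turn":[0.2,0.14,0],"claw":0.08}]'
python3 - <<'E'
from h import *
s=grab('side','s18.png');c=grab('scene','sc18.png');o=ctrl.get_obs();print(o['ee_pos'],o['ft_force'])
cv2.imwrite('pics/c23.png',cv2.resize(c['pixels'][195:345,250:420],None,fx=4.6,fy=4,interpolation=cv2.INTER_CUBIC)[:600,:782])
cv2.imwrite('pics/c24.png',cv2.resize(s['pixels'][190:340,215:375],None,fx=4,fy=4,interpolation=cv2.INTER_CUBIC))
E
```

```text
t: 24.95
ee_pos: [407.6, -276.5, 292.9]
orientation: [1.318, 2.584, -0.175]
ft_force: [0.2, -0.1, 0.1]
width: 80.0
t: 25.35
ee_pos: [407.9, -124.0, 321.4]
orientation: [1.413, 2.785, -0.006]
ft_force: [0.2, -0.8, -0.4]
width: 80.0
[ 407.75974365 -126.79558134  320.55951762] [-0.05200639 -1.27001356 -0.97374121]
```

View pics/c23.png

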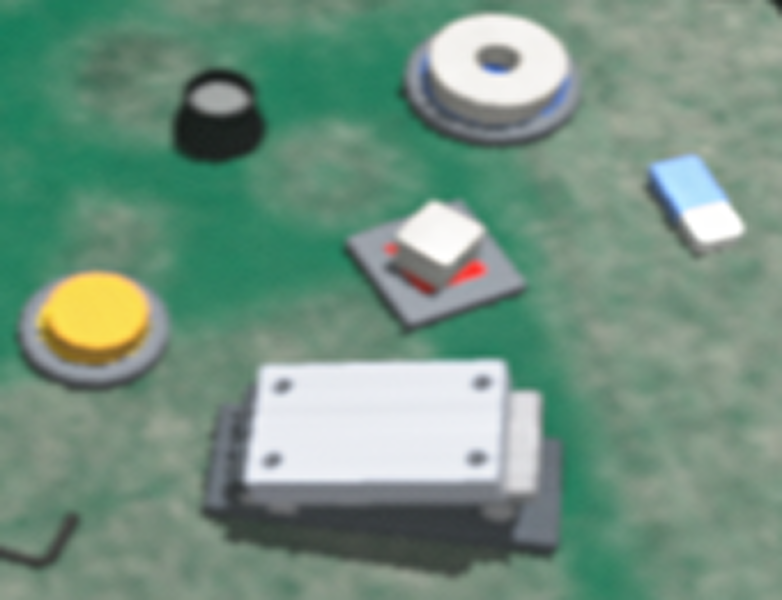

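View pics/c24.png

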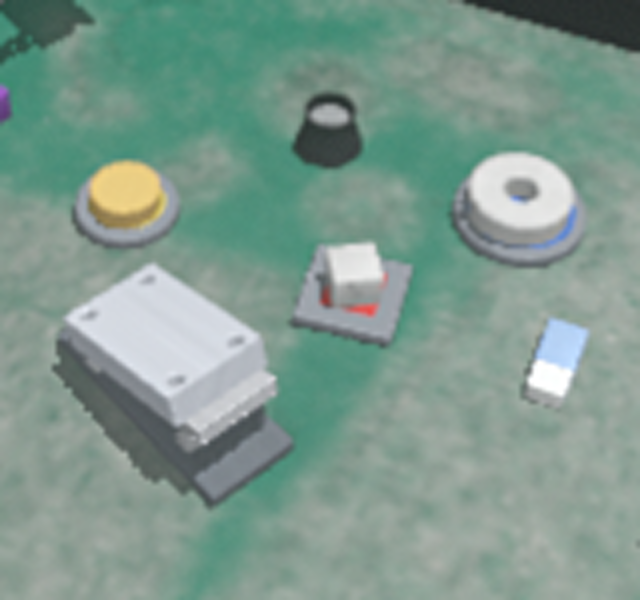

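All the pieces are in place to the eye. Last check by numbers: the plate's holes, disc and ring across the two views.

Run:
```python
from h import *
s=load('sc18');d=load('s18')
a=lambda p: np.array(p,float)/[4.6,4]+[250,195]-.4
b=lambda p: np.array(p,float)/4+[215,190]-.4
def tri(ps,pd):
    o1,d1=ray(s,[ps]);o2,d2=ray(d,[pd]);d1=d1[0];d2=d2[0]
    t=np.linalg.lstsq(np.c_[d1,-d2],o2-o1,rcond=None)[0];p,q=o1+d1*t[0],o2+d2*t[1];return (p+q)/2
H=np.array([tri(a(x),b(y)) for x,y in(((283,386),(148,281)),((482,383),(236,342)),((477,457),(176,380)),((271,460),(88,315)))])
az=np.radians(-54.3);h=np.array([np.cos(az),np.sin(az),0]);t=np.radians(15);z=np.array([0,0,1.])
sx=np.cos(t)*h+np.sin(t)*z;n=-np.sin(t)*h+np.cos(t)*z
Q=(H-[404.5,-361.8,22])@np.c_[sx,np.cross(n,sx),n];print('holes in seat',Q.round(1).tolist(),'plate centre',(Q.mean(0)-[0,0,9]).round(1))
# disc top rim extremes, ring hole
print('disc',onz(s,a([(98,308-0)]),22).round(1), onz(d,b([(125,185)]),22).round(1),'tri',tri(a((98,309)),b((125,186))).round(1))
print('ring tri',tri(a((499,58)),b((521,188))).round(1))
print('block top tri',tri(a((440,231)),b((354,262))).round(1))
s0=load('scene0')
for x0,y0,x1,y1,n_ in((280,205,315,240,'loupe'),(385,228,418,260,'eraser')):
    print(n_,'max px diff',np.abs(s0['pixels'][y0:y1,x0:x1].astype(int)-s['pixels'][y0:y1,x0:x1]).mean().round(2))
```

```text
holes in seat [[8.1, 18.5, 16.0], [82.0, 17.7, 16.3], [82.1, -18.6, 17.5], [7.8, -18.8, 17.5]] plate centre [45.  -0.3  7.8]
disc [[ 411.  -268.2   22. ]] [[ 411.  -266.6   22. ]] tri [ 410.7 -268.6   22.7]
ring tri [ 631.8 -291.6   27.2]
block top tri [ 530.8 -341.1   30.3]
loupe max px diff 1.86
eraser max px diff 2.79
```

```bash
python3 -m pendant '[{"dp":[0,0,0],"turn":[0,0,0],"claw":0.08},{"dp":[0,0,0],"turn":[0,0,0],"claw":0.08},{"dp":[0,0,0],"turn":[0,0,0],"claw":0.08}]'; python3 -c "
from workcell import ctrl
print(ctrl.close_job())"
```

```text
t: 25.75
ee_pos: [407.5, -128.7, 319.6]
orientation: [1.422, 2.783, -0.009]
ft_force: [-0.1, -0.1, 0.1]
width: 80.0
the job is handed in; nothing more can be done
None
```

I took the stack apart from the top and handed the job in at t ≈ 26 s, with the arm clear of everything. No verdict comes back on handing in, so the figures below are my own last camera measurements.

| Piece | Where it ended up | Limit |
|---|---|---|
| Steel block | within 1 mm of the red pad's middle | 12 mm |
| Brass disc | about 2.5 mm from the yellow pad's middle | 12 mm |
| Ring gauge | about 4 mm from the blue pad's middle | 12 mm |
| Plate on the rest, along the slope | 45.0 mm (against the ledge) | 40 to 51 mm |
| Plate on the rest, across the slope | 0.3 mm off the centre line | 12 mm |
| Plate on the rest, out of the slope | 7.8 mm (9 expected) | 5 to 13 mm |

- **Bystanders:** comparing the first and last pictures, the loupe and eraser look unmoved.
- **Plate flatness:** the plate's four holes differ by 1.5 mm in measured height, within the camera's 2 mm calibration error. Read at face value, that is a tilt of about 0.04 rad across the slope, against a limit of 0.08.
- **Disagreements:** the gripper read about 1.5 to 2 mm less than the true diameter when holding the disc and the ring. One colour-mask measurement of the ring failed, so I measured it by its rims and hole instead.

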